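Cover the terminal boxes and send them down the roller lane

TASK

Put a cover plate on each terminal box that stands on the table: slide it about on the two studs until both holes drop over them and the plate lies flush on the rim. Then set each covered box upright on the upper end of the roller lane, long side across the lane, so that it rolls down, until all the boxes stand queued in the lane up against its stop with their covers still flush. Put no bare box in the lane, and leave the other things on the table alone; a spare cover may be left over.

Things in the scene. Friction and masses are not known exactly. Their poses are not given: they have to be found in the camera images.
- box_a_mid (a point): one of three or four identical loose grey die-cast terminal boxes, open on top, outside 60 (its x) x 78 (its y) x 42 mm high, about 0.4 kg (walls 5 mm, plain flat side faces to x); this point is the middle of the body, 21 mm above its underside; z up. Two upright 8 mm studs with bevelled tips stand 12 mm above the rim, 26 mm either side of the middle along y, so they end 54 mm above the underside. None if this box is absent.
- box_b_mid (a point): one of three or four identical loose grey die-cast terminal boxes, open on top, outside 60 (its x) x 78 (its y) x 42 mm high, about 0.4 kg (walls 5 mm, plain flat side faces to x); this point is the middle of the body, 21 mm above its underside; z up. Two upright 8 mm studs with bevelled tips stand 12 mm above the rim, 26 mm either side of the middle along y, so they end 54 mm above the underside. None if this box is absent.
- box_c_mid (a point): one of three or four identical loose grey die-cast terminal boxes, open on top, outside 60 (its x) x 78 (its y) x 42 mm high, about 0.4 kg (walls 5 mm, plain flat side faces to x); this point is the middle of the body, 21 mm above its underside; z up. Two upright 8 mm studs with bevelled tips stand 12 mm above the rim, 26 mm either side of the middle along y, so they end 54 mm above the underside. None if this box is absent.
- box_d_mid (a point): one of three or four identical loose grey die-cast terminal boxes, open on top, outside 60 (its x) x 78 (its y) x 42 mm high, about 0.4 kg (walls 5 mm, plain flat side faces to x); this point is the middle of the body, 21 mm above its underside; z up. Two upright 8 mm studs with bevelled tips stand 12 mm above the rim, 26 mm either side of the middle along y, so they end 54 mm above the underside. None if this box is absent.
- box_a_home (a point): on terminal box a, axes of the box: where the centre of a cover plate lies when the plate is flush on the rim, 3 mm above the rim and 45 mm above the box's underside.
- box_b_home (a point): on terminal box b, axes of the box: where the centre of a cover plate lies when the plate is flush on the rim, 3 mm above the rim and 45 mm above the box's underside.
- box_c_home (a point): on terminal box c, axes of the box: where the centre of a cover plate lies when the plate is flush on the rim, 3 mm above the rim and 45 mm above the box's underside.
- box_d_home (a point): on terminal box d, axes of the box: where the centre of a cover plate lies when the plate is flush on the rim, 3 mm above the rim and 45 mm above the box's underside.
- cover_a_mid (a point): one of four identical loose flat aluminium cover plates, 56 (its x) x 74 (its y) x 6 mm thick, about 0.08 kg; two round 10.2 mm holes go through it 26 mm either side of its centre along y. This point is the centre, 3 mm above its underside. Any plate fits any box, either way round. At the start the plates lie on the table in two piles of two.
- cover_b_mid (a point): one of four identical loose flat aluminium cover plates, 56 (its x) x 74 (its y) x 6 mm thick, about 0.08 kg; two round 10.2 mm holes go through it 26 mm either side of its centre along y. This point is the centre, 3 mm above its underside. Any plate fits any box, either way round. At the start the plates lie on the table in two piles of two.
- cover_c_mid (a point): one of four identical loose flat aluminium cover plates, 56 (its x) x 74 (its y) x 6 mm thick, about 0.08 kg; two round 10.2 mm holes go through it 26 mm either side of its centre along y. This point is the centre, 3 mm above its underside. Any plate fits any box, either way round. At the start the plates lie on the table in two piles of two.
- cover_d_mid (a point): one of four identical loose flat aluminium cover plates, 56 (its x) x 74 (its y) x 6 mm thick, about 0.08 kg; two round 10.2 mm holes go through it 26 mm either side of its centre along y. This point is the centre, 3 mm above its underside. Any plate fits any box, either way round. At the start the plates lie on the table in two piles of two.
- lane_load (a point): fixed sloped gravity roller lane, 320 mm long and 86 mm wide between its side guides, which stand 14 mm above the roller tops; its free-turning steel rollers let a box roll down to the stop by itself in two or three seconds. This point lies in the middle of the roller tops 250 mm uphill from the stop: a box that is set down here still clears three boxes waiting below. x points uphill along the lane (it rises 10 degrees), y across it, z square to the rollers.
- lane_stop (a point): middle of the lane's upright end stop at its low end, at the level of the roller tops, on the face that boxes come to rest against; same axes as lane_load. A box that stands at the stop with its x along the lane has its middle at x = 30 mm, z = 21 mm here; the next ones queue behind it at x = 90, 150 and 210 mm.
- thread_black: bystander: a cone of black thread, 48 mm across, 56 mm high, to the left of the boxes, beside a big closed carton, 170 mm high, whose near side stands at y = +0.13 m; origin at its underside
- hex_key_5: bystander: a hex key, 33x83x5 mm, at the front edge of the table; origin at its underside
Things that resemble listed ones, but are neither listed nor needed, are in the scene too. Leave any black look-alike of the part that bears cover_d_mid alone.

How it is judged:
By the outcome, as a careful person would: the job done as asked, in the order asked, and still so for the second after the job is handed in, with the robot touching nothing.
Of box_a, box_b, box_c, box_d only 3 to 4 are there at a start; the rules pass over those that are not, and their reading is None.
At some moment in a run one of box_a, box_b, box_c, box_d, cover_a, cover_b, cover_c, cover_d may be knocked a few centimetres aside while the robot is not near it.
Once in a run the grip may slacken for a moment while it holds something.
It also fails if it takes over 210 s, if anything falls off the work surface, if the arm or the gripper's body presses on something with over 40 N, if the wrist force passes 120 N, or if a joint passes its speed limit or range.

ROBOT

A 6-joint arm with a two-finger parallel gripper is mounted at the origin on a cart in front of the work surface, level with it; the furniture and walls round the work are solid. World frame = base frame: x ahead of the robot, y to its left, z up, the work surface at z = 0. Lengths are in mm, angles in rad, forces in N, time in s.
With the tool pointing down it reaches from about 300 to 825 mm from the base axis. Payload 5.4 kg.
Tool frame: the origin (TCP) lies on the centre line of the jaws, within the pads' length; the fingertips stand 22 mm ahead of it and the grasp point (between the pads) lies 3 mm ahead of it; z points along the fingers, y is the line along which they close (so a half turn about z gives the same grasp; the last joint's range is limited). The gripper opens to 92 mm and grips with 3 to 60 N. Pads are 20 mm wide; open, the fingers measure 128 mm over their backs; the gripper's body (75 mm by 189 mm) begins 69 mm behind the grasp point.
Start: joints at [1.072, 0.158, 1.597, -0, 1.386, -0.21], TCP at [163.771, 551.167, 236.601] pointing down, gripper open.
Joint ranges: [-2.91, 2.91], [-0.94, 2.29], [0.18, 2.7], [-1.29, 4.43], [0.17, 2.64], [-3, 3]. Speed limits (rad/s): [2.57, 2.57, 3.14, 3.14, 3.14, 3.14].

INTERFACE

Orientations are given as a unit quaternion [w, x, y, z].
In Python, from workcell import * gives the robot as it stands. The module is installed in compiled form; this text tells all that it offers.
- The arm moves only by the tool send_rows, never from a script. Its argument "series" is text: rows parted by semicolons, each of 7 numbers parted by spaces: the turn, a rotation vector about the tool's x, y, z in degrees, then the shift along the tool's x, y, z in m, then the opening in per cent of the stroke, from 0 (shut) to 100 (fully open). A call has exactly 8 rows; each row shifts and turns the commanded pose from where the row before left it, along the tool's axes as they then stand; what a row does not reach is not made up. A row lasts 1/8 s, in which the tool goes at most 62.5 mm and 10.7 degrees, less where a joint would pass 70% of its speed; a pose out of reach is approached as far as the arm can. A call with a gripper value outside its range is refused whole. The fingers move at their own pace and stop on an object; "newtons" is the grip in N (left out, the last holds). Time passes only in rows, so rows that do not move let the fingers close, or fill a call up. It gives the time, the measured TCP pose, the force, the opening and the grip force at its end, in the units of the state.
- state(): the state, without advancing time (a new reading comes with each control period).
- grab_frame(name): name is "scene" or "top" or "wrist"; returns (picture, depth): 420x560x3 uint8, blue, green, red; 420x560 float32, mm along the optical axis (not along the pixel's ray), 0 where there is no reading.
- get_calibration(name): a dict with "fx", "fy", "cx", "cy" (pixels), "rvec" (rotation vector, rad) and "tvec" (3), from world to camera coordinates, as OpenCV has them; the wrist camera has in their place "tool_from_camera" (4x4, takes a point from camera to tool coordinates, whose origin is the TCP and whose axes are the flange's). Camera axes: x right, y down, z forward; pixel columns grow to the right and rows downward; lengths in mm; the calibration is good to about 2 mm. A picture is of the moment at which its call begins: read the wrist's pose just before it. get_calibration takes no time and is no camera call.
- job_done(): hands the job in; it is judged then, once.
The state is a dict: "time": time; "joint_positions": joint angles; "dq": joint speeds; "joint_torque": joint torques, N m; "eef_pos": TCP position; "tcp_rot": TCP orientation; "ft_force": force on the tool from outside, world axes, zero at the start; "ft_torque": the same for the moment, N m; "gripper_width": opening from 0.0 (shut) to 1.0 (fully open); "grasp_force": force on a finger pad.
Only numpy, scipy, OpenCV 4.12 (cv2) and the standard library are available. Lean on these libraries where they do the work, as an engineer would, in place of code of your own. Each camera call takes 0.05 s, during which the arm holds its last target. There are 200 camera calls.

## Working session

There is one attempt and no reset: what is moved stays moved. The work goes in short steps, Python scripts to look and compute and a tool call to move; the robot and the scene stay as the last step left them, time stands still between calls to the robot, and variables do not carry over. Pictures are saved under pics/ and viewed, at most 14 in all, crops included, and the job is handed in when it is done.

Besides the shell and the picture viewer there is one more tool, called after ">>>" as name(argument=value, ...) on one line, values as JSON. send_rows: Moves the arm, as the interface text tells. Its arguments: {"type":"object","properties":{"series":{"type":"string"},"newtons":{"type":"number"}},"required":["series"]}

```bash
mkdir -p pics; cat > h.py <<'E'
from workcell import *
import numpy as np, cv2
from scipy.spatial.transform import Rotation as R
def cam(name):
    s=state(); im,d=grab_frame(name); c=get_calibration(name)
    if name=='wrist':
        q=s['tcp_rot']; T=np.eye(4); T[:3,:3]=R.from_quat([q[1],q[2],q[3],q[0]]).as_matrix(); T[:3,3]=s['eef_pos']
        W=T@np.array(c['tool_from_camera'])
    else:
        M=np.eye(4); M[:3,:3]=cv2.Rodrigues(np.array(c['rvec'],float))[0]; M[:3,3]=np.ravel(c['tvec']); W=np.linalg.inv(M)
    return im,d,c,W
def cloud(d,c,W):
    v,u=np.mgrid[:d.shape[0],:d.shape[1]]
    P=np.stack([(u-c['cx'])/c['fx']*d,(v-c['cy'])/c['fy']*d,d],-1)
    P=P@W[:3,:3].T+W[:3,3]; P[d<=0]=np.nan
    return P
E
python3 - <<'E'
from h import *
print(state())
for n in ['top','scene']:
    im,d,c,W=cam(n); cv2.imwrite(f'pics/{n}0.png',im); np.savez(f'{n}0.npz',P=cloud(d,c,W),im=im)
    print(n,W.round(3),c['fx'])
print(get_calibration('wrist'))
E
```

```text
{'time': 0.0, 'joint_positions': array([ 1.07191079e+00,  1.59076840e-01,  1.59820568e+00,  7.25890135e-06,
        1.38618782e+00, -2.10098861e-01]), 'dq': array([ 1.03783302e-03, -1.34351311e-03,  5.77208980e-05,  7.37232068e-04,
       -2.54516566e-04,  4.14520334e-04]), 'joint_torque': array([-9.27936817e-04, -3.85581028e+01, -3.22099507e+01,  6.99308189e-02,
        3.83352907e-02, -1.36072490e-04]), 'eef_pos': array([163.48987198, 550.66736597, 235.61656557]), 'tcp_rot': array([-3.29230755e-04,  1.43892709e-01,  9.89592849e-01, -8.79229354e-04]), 'ft_force': array([ 0.70136205,  0.58033604, -0.59478938]), 'ft_torque': array([ 0.00757767, -0.01938492, -0.0255471 ]), 'grasp_force': 0.0, 'gripper_width': 0.9988634559493472}
top [[-1.30000e-02 -9.98000e-01  6.90000e-02  4.66411e+02]
 [-1.00000e+00  1.20000e-02 -1.40000e-02 -1.35657e+02]
 [ 1.30000e-02 -7.00000e-02 -9.97000e-01  9.33646e+02]
 [ 0.00000e+00  0.00000e+00  0.00000e+00  1.00000e+00]] 420.9267409645833
scene [[-5.14000e-01 -4.47000e-01  7.32000e-01 -7.24550e+01]
 [-8.58000e-01  2.53000e-01 -4.48000e-01  2.57480e+02]
 [ 1.50000e-02 -8.58000e-01 -5.13000e-01  5.10719e+02]
 [ 0.00000e+00  0.00000e+00  0.00000e+00  1.00000e+00]] 440.11940634934047
{'fx': 319.8123186655596, 'fy': 319.8123186655596, 'cx': 278.99841805279436, 'cy': 212.891564005782, 'tool_from_camera': array([[-1.85468839e-04, -9.55216597e-01, -2.95907449e-01,
         8.44614565e+01],
       [ 9.99999867e-01, -3.19401423e-04,  4.04277509e-04,
        -6.77835404e-01],
       [-4.80685847e-04, -2.95907335e-01,  9.55216529e-01,
        -1.47767047e+02],
       [ 0.00000000e+00,  0.00000000e+00,  0.00000000e+00,
         1.00000000e+00]])}
```

View pics/top0.png

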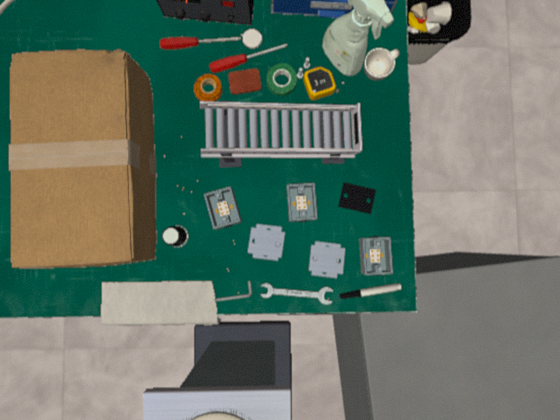

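View pics/scene0.png

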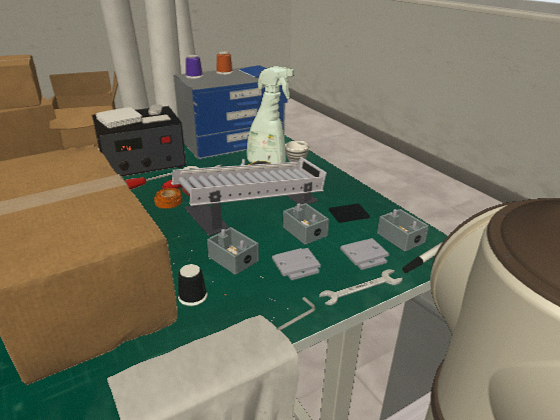

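The top view shows three grey boxes at about (223,208), (301,202) and (375,256). There are two grey plate piles at (266,242) and (327,258). The black look-alike plate at (357,197) stays untouched. The lane runs from (203,130) to (360,130), and the scene view shows its left end is the high one. Next I measure from the depth image.

```bash
python3 - <<'E'
from h import *
z=np.load('top0.npz'); P=z['P']; Z=P[...,2]
print('table z',np.nanmedian(Z[270:275,180:250]),np.nanmedian(Z[225:235,300:310]))
m=((Z>5)&(Z<75)).astype(np.uint8); m[:, :160]=0; m[:165]=0; m[285:]=0
n,l,st,ce=cv2.connectedComponentsWithStats(m)
for i in range(1,n):
    if st[i,4]<100: continue
    p=P[l==i]; zz=p[:,2]; r=cv2.minAreaRect(p[:,:2].astype(np.float32))
    print(ce[i].round(), 'ctr',np.round(r[0]),np.round(r[1]),round(r[2],1),'z med/max',np.median(zz).round(1),np.percentile(zz,97).round(1))
for u in (205,220,240,260,280,300,320,340,352,358,360):
    print(u,P[[103,118,130,140,154],u].round(0).tolist())
s=np.load('scene0.npz')['P']
# lane points in scene cloud
E
```

```text
table z 0.5610555853837127 -0.23924289783468566
[302. 201.] ctr [ 553. -187.] [83. 60.] 3.6 z med/max 33.1 46.4
[357. 197.] ctr [ 564. -312.] [74. 56.] 76.7 z med/max 6.7 9.4
[222. 207.] ctr [542. -18.] [81. 60.] 15.6 z med/max 30.6 46.3
[174. 235.] ctr [484.  85.] [41. 42.] 43.2 z med/max 51.2 58.9
[266. 242.] ctr [ 468. -109.] [74. 75.] 81.3 z med/max 11.9 15.3
[376. 256.] ctr [ 437. -345.] [82. 61.] 2.5 z med/max 28.8 45.4
[326. 259.] ctr [ 428. -241.] [74. 74.] 82.2 z med/max 11.7 15.1
205 [[748.0, 8.0, 102.0], [721.0, 11.0, 87.0], [721.0, 26.0, -1.0], [697.0, 25.0, 3.0], [649.0, 12.0, 77.0]]
220 [[748.0, -22.0, 102.0], [721.0, -20.0, 89.0], [697.0, -20.0, 85.0], [675.0, -20.0, 88.0], [651.0, -17.0, 68.0]]
240 [[749.0, -62.0, 96.0], [724.0, -60.0, 77.0], [699.0, -60.0, 77.0], [677.0, -60.0, 78.0], [652.0, -58.0, 61.0]]
260 [[752.0, -102.0, 87.0], [727.0, -101.0, 66.0], [720.0, -98.0, -2.0], [697.0, -98.0, -2.0], [653.0, -100.0, 55.0]]
280 [[754.0, -143.0, 81.0], [746.0, -143.0, 1.0], [718.0, -143.0, 1.0], [696.0, -143.0, -2.0], [653.0, -142.0, 52.0]]
300 [[780.0, -189.0, 1.0], [745.0, -188.0, 3.0], [718.0, -188.0, -0.0], [695.0, -188.0, -0.0], [655.0, -185.0, 42.0]]
320 [[780.0, -235.0, 0.0], [744.0, -234.0, 3.0], [706.0, -229.0, 45.0], [683.0, -228.0, 50.0], [656.0, -229.0, 34.0]]
340 [[779.0, -280.0, 1.0], [744.0, -279.0, 2.0], [707.0, -273.0, 39.0], [684.0, -272.0, 42.0], [653.0, -271.0, 45.0]]
352 [[779.0, -307.0, -0.0], [737.0, -302.0, 25.0], [710.0, -301.0, 26.0], [688.0, -301.0, 24.0], [658.0, -300.0, 22.0]]
358 [[758.0, -308.0, 63.0], [725.0, -307.0, 65.0], [701.0, -308.0, 59.0], [680.0, -308.0, 57.0], [662.0, -318.0, 1.0]]
360 [[778.0, -325.0, 3.0], [725.0, -311.0, 65.0], [700.0, -311.0, 63.0], [678.0, -310.0, 65.0], [662.0, -322.0, 1.0]]
```

>>> send_rows(series="0 0 -8.3 0 0 0 100;0 0 -8.25 0 0 0 100;0 0 0 -0.04 -0.045 0 100;0 0 0 -0.04 -0.045 0 100;0 0 0 -0.04 -0.045 0 100;0 0 0 -0.04 -0.045 0 100;0 0 0 -0.04 -0.045 0 100;0 0 0 -0.04 -0.045 0 100")

```text
time: 1.1
eef_pos: [404.6, 279.5, 236.4]
tcp_rot: [-0.0, -0.0, 1.0, 0.0]
ft_force: [1.2, 0.3, 1.2]
gripper_width: 1.0
grasp_force: 0.0
```

>>> send_rows(series="0 0 0 -0.005 -0.058 0 100;0 0 0 -0.005 -0.058 0 100;0 0 0 -0.005 -0.058 0 100;0 0 0 -0.005 -0.058 0 100;0 0 0 -0.005 -0.058 0 100;0 0 0 -0.005 -0.058 0 100;0 0 0 -0.005 -0.058 0 100;0 0 0 -0.005 -0.058 0 100")

```text
time: 2.1
eef_pos: [443.5, -184.6, 236.3]
tcp_rot: [-0.0, 0.0, 1.0, 0.0]
ft_force: [0.7, 0.5, -0.6]
gripper_width: 1.003
grasp_force: 0.0
```

```bash
python3 - <<'E'
from h import *
s=state(); print(s['time'],s['eef_pos'],s['tcp_rot'])
im,d,c,W=cam('wrist'); cv2.imwrite('pics/w1.png',im); np.savez('w1.npz',P=cloud(d,c,W),im=im)
E
```

```text
2.1 [ 443.46290804 -184.64045952  236.32578487] [-1.91526744e-05  1.78359182e-04  9.99999967e-01  1.82547540e-04]
```

View pics/w1.png

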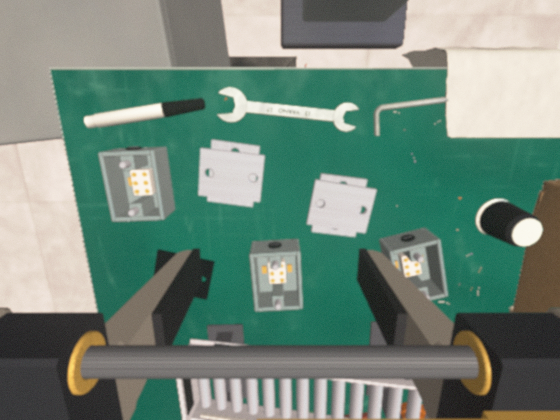

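The wrist view shows the upper plates at (231,176) and (341,205). Both have their long axis across the image (world y), with holes at (209,168)/(252,178) and (320,200)/(362,209). Each lies crossed over a lower plate. Boxes are at (137,184), (276,273) and (412,265), with their long axes near world x. The candidates for a plate are the grey piles and the black one at (183,272), and I choose the grey ones. Now I measure them more closely.

```bash
cat >> h.py <<'E'
def fit(p,W,H,yaw0):
    """centre,yaw of WxH rectangle (W along axis at yaw) best covering point set p (N,2)"""
    from scipy.optimize import minimize
    c0=(np.percentile(p,2,axis=0)+np.percentile(p,98,axis=0))/2
    def f(q):
        ca,sa=np.cos(q[2]),np.sin(q[2]); d=p-q[:2]
        a=abs(d@[ca,sa])-W/2; b=abs(d@[-sa,ca])-H/2
        o=np.maximum(np.maximum(a,b),0)
        return np.minimum(o,6).sum()+0.0
    # least outside distance with slightly shrunk rectangle -> centred
    best=min((minimize(f,[c0[0],c0[1],yaw0+k],method='Nelder-Mead',options=dict(initial_simplex=np.array([c0[0],c0[1],yaw0+k])+np.array([[0,0,0],[4,0,0],[0,4,0],[0,0,.1]]))) for k in (-.2,-.1,0,.1,.2)),key=lambda r:r.fun)
    return best.x,best.fun/len(p)
E
python3 - <<'E'
from h import *
f=np.load('w1.npz'); P=f['P'];im=f['im'];Z=P[...,2]
for nm,(u,v),zr,(W,H),y0 in [('boxR',(137,184),(36,48),(58,76),1.57-1.57),('boxM',(276,273),(36,48),(58,76),0),('boxL',(412,265),(36,48),(58,76),0),('p1',(231,176),(9.2,16),(54,72),1.57),('p2',(341,205),(9.2,16),(54,72),1.57)]:
    r=50; m=np.zeros(Z.shape,bool); m[v-r:v+r,u-r:u+r]=1
    m&=(Z>zr[0])&(Z<zr[1])
    if nm[0]=='b': W,H=H,W   # long axis along world x
    else: W,H=H,W
    p=P[m]; n,l,st,ce=cv2.connectedComponentsWithStats(m.astype(np.uint8)); k=1+np.argmax(st[1:,4]); p=P[l==k]
    x,e=fit(p[:,:2],W,H,y0); print(nm,len(p),x[:2].round(1),'long-axis yaw deg',np.degrees(x[2]).round(1),round(e,2),'z',np.median(p[:,2]).round(1), p[:,:2].min(0).round(),p[:,:2].max(0).round())
def at(u,v): return np.nanmedian(P[v-1:v+2,u-1:u+2].reshape(-1,3),axis=0).round(1)
def ray(u,v,z,c=None):
    pass
for uv in [(209,168),(252,178),(320,200),(362,209)]: print(uv,at(*uv))
v=cv2.resize(im[130:320,90:460],None,fx=2.1,fy=2.1,interpolation=cv2.INTER_CUBIC); cv2.imwrite('pics/w1c.png',v)
E
```

```text
boxR 1604 [ 434.3 -346.1] long-axis yaw deg 2.0 0.07 z 40.9 [ 395. -377.] [ 474. -316.]
boxM 1139 [ 551.  -188.9] long-axis yaw deg 3.4 0.07 z 41.1 [ 511. -220.] [ 592. -158.]
boxL 912 [540.1 -18.8] long-axis yaw deg 15.7 0.05 z 41.0 [496. -57.] [577.  18.]
p1 2854 [ 427.5 -242.7] long-axis yaw deg 83.4 0.04 z 11.4 [ 396. -282.] [ 460. -203.]
p2 2623 [ 465.9 -110.9] long-axis yaw deg 80.8 0.04 z 11.5 [ 433. -152.] [500. -70.]
(209, 168) [ 419.5 -267.1   10.4]
(252, 178) [ 432.2 -217.2    6. ]
(320, 200) [ 459.7 -134.6    5.5]
(362, 209) [472.9 -80.8  -1. ]
```

View pics/w1c.png

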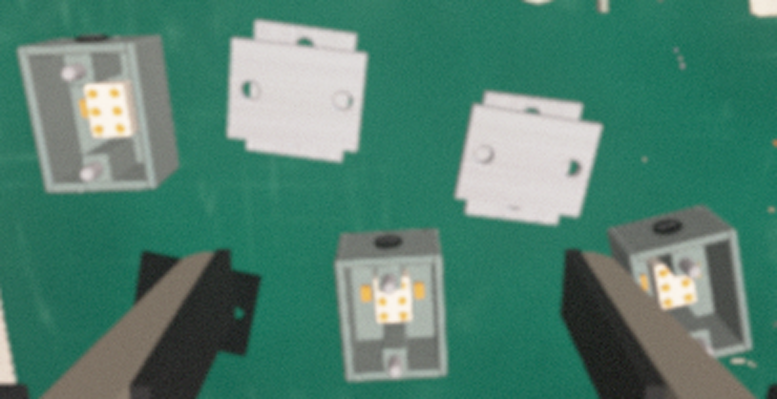

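Fits agree with the given sizes (rim at 41 mm, pile top at 11.5 mm). I go above pile 1 and turn to its upper plate.

>>> send_rows(series="0 0 0 0.008 -0.029 0 76;0 0 0 0.008 -0.029 0 76;0 0 9.66 0 0 0.01 76;0 0 9.66 0 0 0.01 76;0 0 9.66 0 0 0.01 76;0 0 9.66 0 0 0.01 76;0 0 9.66 0 0 0.01 76;0 0 9.66 0 0 0.01 76")

```text
time: 3.15
eef_pos: [427.6, -240.3, 175.9]
tcp_rot: [-0.0, 0.487, 0.873, 0.0]
ft_force: [0.2, -0.2, 0.6]
gripper_width: 0.762
grasp_force: 0.0
```

>>> send_rows(series="0 0 9.66 0 0 0.01 76;0 0 9.66 0 0 0.01 76;0 0 9.66 0 0 0.01 76;0 0 9.66 0 0 0.01 76;0 0 0 0 0 0 76;0 0 0 0 0 0 76;0 0 0 0 0 0 76;0 0 0 0 0 0 76")

```text
time: 4.15
eef_pos: [428.0, -241.0, 137.0]
tcp_rot: [0.0, 0.746, 0.666, 0.0]
ft_force: [0.5, -0.5, 0.1]
gripper_width: 0.756
grasp_force: 0.0
```

```bash
cat >> h.py <<'E'
def proj(Pw,c,W):
    p=(np.asarray(Pw)-W[:3,3])@W[:3,:3]; return np.array([c['fx']*p[0]/p[2]+c['cx'],c['fy']*p[1]/p[2]+c['cy']])
def tool():
    s=state(); q=s['tcp_rot']; M=R.from_quat([q[1],q[2],q[3],q[0]]).as_matrix(); return np.array(s['eef_pos']),M,np.degrees(np.arctan2(M[1,0],M[0,0]))%360
def meas(P,xy,zr,L,S,yaw,r=60):
    """fit rectangle long L along yaw(deg)"""
    Z=P[...,2]; m=(Z>zr[0])&(Z<zr[1])&(abs(P[...,0]-xy[0])<r)&(abs(P[...,1]-xy[1])<r)
    n,l,st,ce=cv2.connectedComponentsWithStats(m.astype(np.uint8)); k=1+np.argmax(st[1:,4]); p=P[l==k]
    x,e=fit(p[:,:2],L-2,S-2,np.radians(yaw)); return x[:2].round(1),np.degrees(x[2]).round(1),len(p),round(e,2),np.median(p[:,2]).round(1)
def delta(xy,z,psi):
    t,M,y=tool(); d=np.array([xy[0],xy[1],z])-t; print('at',t.round(1),'psi',round(y,1),'| tool shift mm',(M.T@d).round(1),'turn tool z',round(((y-psi)+180)%360-180,1))
E
python3 - <<'E'
from h import *
im,d,c,W=cam('wrist'); P=cloud(d,c,W); cv2.imwrite('pics/w2.png',im)
r=meas(P,(427.5,-242.7),(9.2,16),74,56,83.4); print(r); delta(r[0],30,r[1])
E
```

```text
(array([ 427.8, -241.3]), np.float64(83.4), 4761, np.float64(0.03), np.float64(11.5))
at [ 428.  -240.9  136.9] psi 83.4 | tool shift mm [ -0.3  -0.2 106.9] turn tool z 0.0
```

View pics/w2.png

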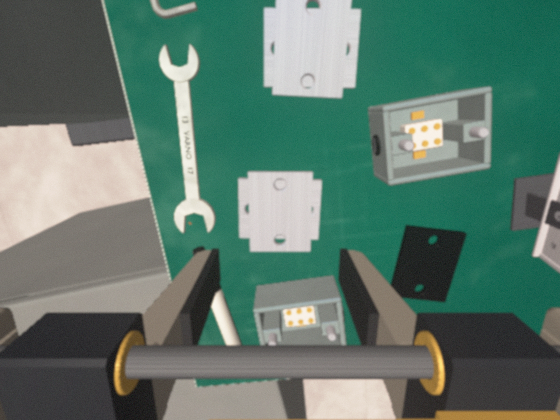

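Grey plate centred at (280,210), wrench end at (214,215) just clear of the left finger. I narrow the opening slightly, descend and grip.

>>> send_rows(series="0 0 0 0 0 0.03 70;0 0 0 0 0 0.03 70;0 0 0 0 0 0.025 70;0 0 0 0 0 0.015 70;0 0 0 0 0 0.007 70;0 0 0 0 0 0 70;0 0 0 0 0 0 40;0 0 0 0 0 0 40", newtons=25)

```text
time: 5.2
eef_pos: [428.5, -241.4, 30.5]
tcp_rot: [0.001, 0.747, 0.665, 0.0]
ft_force: [0.2, -0.1, 1.2]
gripper_width: 0.603
grasp_force: 25.0
```

>>> send_rows(series="0 0 0 0 0 0 40;0 0 0 0 0 0 40;0 0 0 0 0 -0.005 40;0 0 0 0 0 -0.01 40;0 0 0 0 0 -0.03 40;0 0 0 0 0 -0.03 40;0 0 0 0 0 -0.03 40;0 0 0 0 0 0 40")

```text
time: 6.2
eef_pos: [429.2, -242.1, 137.1]
tcp_rot: [0.003, 0.747, 0.665, 0.0]
ft_force: [-0.1, -0.2, -0.9]
gripper_width: 0.602
grasp_force: 25.0
```

```bash
python3 - <<'E'
from h import *
im,d,c,W=cam('wrist'); P=cloud(d,c,W); cv2.imwrite('pics/w3.png',im); print(state()['gripper_width'],state()['grasp_force'])
t,M,y=tool(); print(proj(t+M@[0,0,19],c,W))
cv2.imwrite('pics/w3.png',im)
delta((434.3,-346.1),130,2.0)
E
```

```text
0.6015388165302474 24.999563097953796
[277.71842528 263.06584221]
at [ 428.2 -241.1  135.2] psi 83.4 | tool shift mm [-103.6   18.2    5.3] turn tool z 81.4
```

View pics/w3.png

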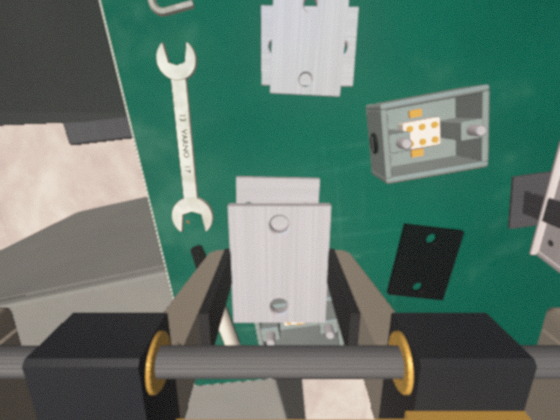

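The plate is held, with holes at (280,223) and (279,305). I turn it here, measuring hole offsets and the box in view.

>>> send_rows(series="0 0 10.2 0 0 0 40;0 0 10.2 0 0 0 40;0 0 10.2 0 0 0 40;0 0 10.2 0 0 0 40;0 0 10.2 0 0 0 40;0 0 10.2 0 0 0 40;0 0 10.2 0 0 0 40;0 0 10 0 0 0 40")

```text
time: 7.25
eef_pos: [426.7, -239.9, 132.5]
tcp_rot: [-0.001, 1.0, 0.015, -0.001]
ft_force: [-0.4, 0.5, -0.6]
gripper_width: 0.603
grasp_force: 25.0
```

```bash
cat >> h.py <<'E'
def held(im,c,ztop=18):
    """hole centres of the held plate, tool frame mm, at tool depth ztop"""
    T=np.array(get_calibration('wrist')['tool_from_camera']); out=[]
    g=cv2.GaussianBlur(cv2.cvtColor(im,cv2.COLOR_BGR2GRAY),(3,3),0)
    for sx in (26,-26):
        pc=np.linalg.inv(T)@[sx,0,ztop,1]; u,v=c['fx']*pc[0]/pc[2]+c['cx'],c['fy']*pc[1]/pc[2]+c['cy']
        u0,v0=int(u)-22,int(v)-22; roi=g[v0:v0+44,u0:u0+44]
        big=cv2.resize(roi,None,fx=4,fy=4,interpolation=cv2.INTER_CUBIC)
        h=cv2.HoughCircles(big,cv2.HOUGH_GRADIENT,1,200,param1=60,param2=8,minRadius=20,maxRadius=40)
        if h is None: out.append(None); continue
        x,y,r=h[0][0]; uu,vv=u0+(x+.5)/4-.5,v0+(y+.5)/4-.5
        ray=T[:3,:3]@[(uu-c['cx'])/c['fx'],(vv-c['cy'])/c['fy'],1]; o=T[:3,3]; k=(ztop-o[2])/ray[2]
        out.append(((o+k*ray)[:2].round(1),(round(uu,1),round(vv,1),round(r/4,1))))
    return out
E
python3 - <<'E'
from h import *
im0=cv2.imread('pics/w3.png'); c=get_calibration('wrist'); print(held(im0,c))
im,d,c,W=cam('wrist'); P=cloud(d,c,W); cv2.imwrite('pics/w4.png',im); print(held(im,c))
r=meas(P,(434.3,-346.1),(36,48),78,60,2); print(r); delta(r[0],90,r[1])
Z=P[200:320,230:330]; t,M,y=tool(); q=(Z-t)@M; m=abs(q[...,2]-20)<10; print('plate tool z',np.nanmedian(q[m],axis=0), np.nanmin(q[m],axis=0),np.nanmax(q[m],axis=0))
E
```

```text
[(array([27.2,  0. ]), (np.float32(278.2), np.float32(221.8), np.float32(7.4))), (array([-26.4,  -0.1]), (np.float32(278.0), np.float32(306.8), np.float32(9.0)))]
[(array([28.2,  0.5]), (np.float32(279.0), np.float32(220.0), np.float32(9.3))), (array([-25.4,   0. ]), (np.float32(278.2), np.float32(305.2), np.float32(8.7)))]
(array([ 436.4, -345.3]), np.float64(2.1), 3079, np.float64(0.06), np.float64(41.1))
at [ 426.7 -239.9  132.5] psi 1.4 | tool shift mm [  7.2 105.7  42.2] turn tool z -0.7
plate tool z [ 3.5934591   0.49986702 18.92525222] [-36.59862665 -27.94339736  10.06158349] [36.81584316 29.34729534 25.28281697]
```

View pics/w4.png

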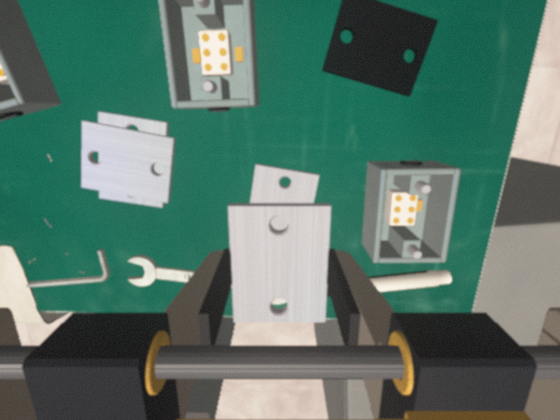

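```bash
cat >> h.py <<'E'
def ray(uv,z,c,W):
    r=W[:3,:3]@[(uv[0]-c['cx'])/c['fx'],(uv[1]-c['cy'])/c['fy'],1]; return (W[:3,3]+(z-W[2,3])/r[2]*r)
E
python3 - <<'E'
from h import *
im,d,c,W=cam('wrist'); P=cloud(d,c,W)
# stud tips: points above rim
m=(P[...,2]>46)&(P[...,2]<60)&(abs(P[...,0]-436)<45)&(abs(P[...,1]+345)<35)
n,l,st,ce=cv2.connectedComponentsWithStats(m.astype(np.uint8))
for k in range(1,n):
    if st[k,4]>5: print(ce[k].round(1),st[k,4],P[l==k].mean(0).round(1))
print(meas(P,(434.3,-346.1),(36,48),78,60,2))
cv2.imwrite('pics/w4c.png',cv2.resize(im[140:280,350:480],None,fx=4,fy=4,interpolation=cv2.INTER_CUBIC))
E
```

```text
[422.8 186.4] 132 [ 462.2 -343.9   51.9]
[414.7 251.2] 118 [ 410.8 -345.9   51.6]
(array([ 436.3, -345.2]), np.float64(2.1), 3099, np.float64(0.07), np.float64(41.1))
```

View pics/w4c.png

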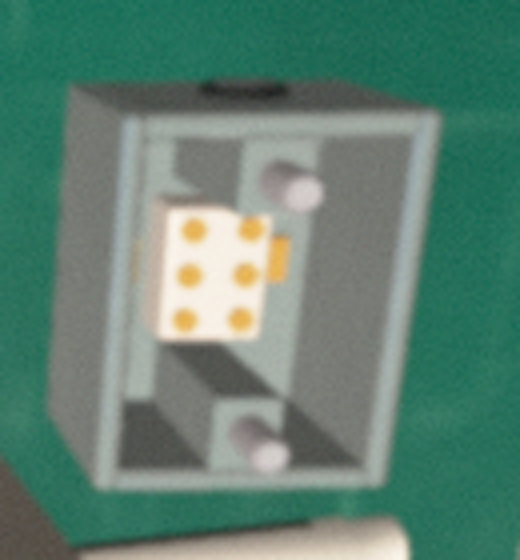

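Studs at px (423,186)/(415,251) give midpoint (436.5,-344.9), yaw 2.2°, which agrees with the rim. I move above.

>>> send_rows(series="0 0 -0.7 0.003 0.035 0.005 40;0 0 0 0.003 0.035 0.01 40;0 0 0 0.001 0.0357 0.01 40;0 0 0 0 0 0.01 40;0 0 0 0 0 0 40;0 0 0 0 0 0 40;0 0 0 0 0 0 40;0 0 0 0 0 0 40")

```text
time: 8.35
eef_pos: [439.6, -345.9, 100.1]
tcp_rot: [0.0, 1.0, 0.024, 0.0]
ft_force: [-0.7, -0.5, -1.0]
gripper_width: 0.601
grasp_force: 25.0
```

```bash
python3 - <<'E'
from h import *
im,d,c,W=cam('wrist'); print(held(im,c)); P=cloud(d,c,W)
t,M,y=tool(); print(M.round(4).tolist())
for _ in range(4): delta((435.9,-345.2),66,2.2)
print(state()['ft_force'],state()['gripper_width'])
cv2.imwrite('pics/w5.png',im)
q=(P-t)@M; m=(abs(q[...,2]-20)<6)&(abs(q[...,0])<50)&(abs(q[...,1])<26); print(q[m].min(0),q[m].max(0)); 
A=np.c_[q[m][:,:2],np.ones(m.sum())]; print('plane',np.linalg.lstsq(A,q[m][:,2],rcond=None)[0])
E
```

```text
[(array([24.7, -1.1]), (np.float32(276.2), np.float32(226.0), np.float32(8.1))), (array([-26.3,   0.1]), (np.float32(278.5), np.float32(306.5), np.float32(7.8)))]
[[0.9989, 0.0477, 0.0005], [0.0477, -0.9989, -0.0005], [0.0004, 0.0005, -1.0]]
at [ 439.6 -346.   100. ] psi 2.7 | tool shift mm [-3.7 -1.  34. ] turn tool z 0.5
at [ 439.6 -346.   100. ] psi 2.7 | tool shift mm [-3.7 -1.  34. ] turn tool z 0.5
at [ 439.6 -346.   100. ] psi 2.7 | tool shift mm [-3.7 -1.  34. ] turn tool z 0.5
at [ 439.6 -346.   100. ] psi 2.7 | tool shift mm [-3.7 -1.  34. ] turn tool z 0.5
[ 0.82117256 -0.34812901 -0.57300026] 0.6044206193525582
[-38.47654593 -25.99266892  16.54950335] [36.83285544 25.99583187 25.55705912]
plane [2.13178150e-03 2.24684056e-03 1.89447219e+01]
```

>>> send_rows(series="0 0 0.5 -0.0032 -0.001 0.005 40;0 0 0 0 0 0.005 40;0 0 0 0 0 0.004 40;0 0 0 0 0 0 40;0 0 0 0 0 0 40;0 0 0 0 0 0 40;0 0 0 0 0 0 40;0 0 0 0 0 0 40")

```text
time: 9.4
eef_pos: [436.1, -345.3, 85.7]
tcp_rot: [0.0, 1.0, 0.019, 0.0]
ft_force: [0.4, 1.0, -0.3]
gripper_width: 0.6
grasp_force: 25.0
```

```bash
python3 - <<'E'
from h import *
im,d,c,W=cam('wrist'); cv2.imwrite('pics/w5.png',cv2.resize(im[150:400,180:400],None,fx=2.4,fy=2.4,interpolation=cv2.INTER_CUBIC))
delta((436.4,-345.2),66,2.2); print(held(im,c),state()['ft_force'])
E
```

```text
at [ 436.1 -345.3   85.7] psi 2.2 | tool shift mm [ 0.3 -0.1 19.7] turn tool z 0.0
[(array([25.2, -0.4]), (np.float32(277.5), np.float32(225.2), np.float32(8.7))), (array([-25.9,   0.3]), (np.float32(278.8), np.float32(306.0), np.float32(7.9)))] [-0.31954106  0.3845216  -0.25304387]
```

View pics/w5.png

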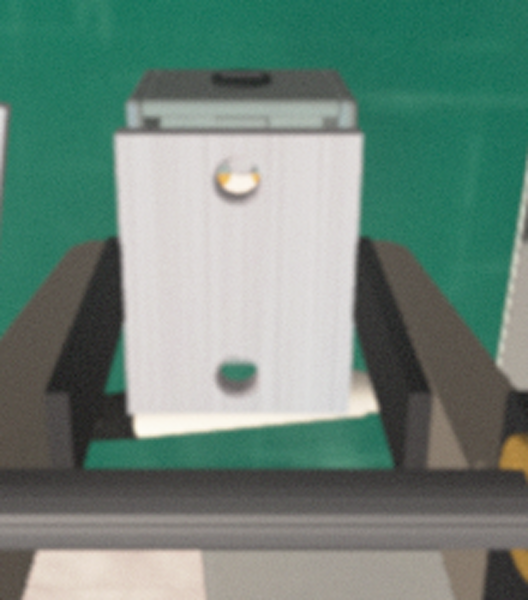

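The plate (crop 238,270) sits centred over the box. I lower it gently and watch the force.

>>> send_rows(series="0 0 0 0 0 0.003 40;0 0 0 0 0 0.003 40;0 0 0 0 0 0.0015 40;0 0 0 0 0 0.0015 40;0 0 0 0 0 0.0015 40;0 0 0 0 0 0.0015 40;0 0 0 0 0 0 40;0 0 0 0 0 0 40")

```text
time: 10.45
eef_pos: [436.1, -345.3, 73.6]
tcp_rot: [0.0, 1.0, 0.019, 0.0]
ft_force: [-0.0, 0.0, -0.7]
gripper_width: 0.601
grasp_force: 25.0
```

No resistance with the underside at about 50 mm, which is below the stud tips, so the holes have found the studs. I seat and release.

>>> send_rows(series="0 0 0 0 0 0.002 40;0 0 0 0 0 0.002 40;0 0 0 0 0 0.0015 40;0 0 0 0 0 0.001 40;0 0 0 0 0 0 40;0 0 0 0 0 0 40;0 0 0 0 0 0 75;0 0 0 0 0 0 75")

```text
time: 11.45
eef_pos: [436.2, -345.4, 67.3]
tcp_rot: [0.0, 1.0, 0.019, 0.0]
ft_force: [-0.9, 0.8, -0.3]
gripper_width: 0.752
grasp_force: 0.0
```

>>> send_rows(series="0 0 0 0 0 -0.02 75;0 0 0 0 0 -0.05 75;0 0 0 0 0 -0.05 75;0 0 0 0 0 -0.05 75;0 0 0 0.01 -0.055 0 75;0 0 0 0.01 -0.055 0 75;0 0 0 0 0 0 75;0 0 0 0 0 0 75")

```text
time: 12.45
eef_pos: [451.9, -235.1, 237.3]
tcp_rot: [0.0, 1.0, 0.019, 0.0]
ft_force: [-0.7, -0.5, 0.2]
gripper_width: 0.75
grasp_force: 0.0
```

```bash
python3 - <<'E'
from h import *
im,d,c,W=cam('wrist'); P=cloud(d,c,W); cv2.imwrite('pics/w6.png',im)
print('cover R',meas(P,(436.4,-345.2),(41,56),74,56,2.2))
t,M,y=tool(); print(t,y)
m=(abs(P[...,0]-436)<22)&(abs(P[...,1]+345)<22); A=np.c_[P[m][:,:2]-[436,-345],np.ones(m.sum())]; print(np.linalg.lstsq(A,P[m][:,2],rcond=None)[0])
for n,xy,zr,L,S,yw in [('M',(551,-188.9),(36,48),78,60,3.4),('L',(540,-18.8),(36,48),78,60,15.7),('p2',(465.9,-110.9),(9.2,16),74,56,80.8),('p1',(427,-243),(3,9),74,56,-6)]:
    try: print(n,meas(P,xy,zr,L,S,yw))
    except Exception as e: print(n,e)
delta((465.9,-110.9),140,80.8)
E
```

```text
cover R (array([ 436.7, -344.3]), np.float64(2.2), 3466, np.float64(0.09), np.float64(47.5))
[ 451.82131869 -235.53010132  237.19285056] 2.1668855417995916
[-1.89988421e-03 -1.01032137e-03  4.75025595e+01]
M (array([ 552.9, -188. ]), np.float64(3.5), 1761, np.float64(0.07), np.float64(41.3))
L (array([542.3, -18.5]), np.float64(15.4), 2190, np.float64(0.07), np.float64(41.1))
p2 (array([ 467.3, -109.8]), np.float64(80.7), 2907, np.float64(0.05), np.float64(11.6))
p1 (array([ 428.3, -240.1]), np.float64(-8.0), 2536, np.float64(0.04), np.float64(5.6))
at [ 451.8 -235.5  237.2] psi 2.2 | tool shift mm [  18.8 -124.1   97.1] turn tool z -78.6
```

View pics/w6.png

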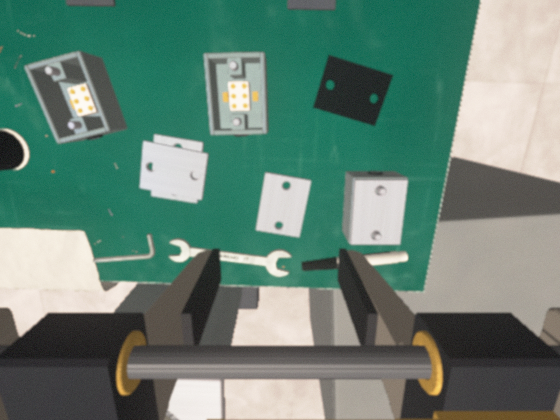

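Box R's cover is level at 47.5 mm. Its rim box is at px (375,208), and the bare lower plate is at (283,205). Next I take that lower plate to the middle box.

>>> send_rows(series="0 0 0 -0.0237 0.0037 0 72;0 0 10.2 0 0 0.04 72;0 0 0 0 0 0.05 72;0 0 0 0 0 0.05 72;0 0 0 0 0 0.05 72;0 0 0 0 0 0 72;0 0 0 0 0 0 72;0 0 0 0 0 0 72")

```text
time: 13.5
eef_pos: [429.9, -241.0, 49.7]
tcp_rot: [0.002, 0.998, -0.07, 0.002]
ft_force: [0.1, -0.1, -0.5]
gripper_width: 0.72
grasp_force: 0.0
```

```bash
python3 - <<'E'
from h import *
im,d,c,W=cam('wrist'); P=cloud(d,c,W)
try:
    r=meas(P,(428,-240),(3,9),74,56,-8); print(r)
except Exception as e: print(e)
delta((428.3,-240.1),24.5,-8)
E
```

```text
(array([ 428.4, -240.5]), np.float64(-7.9), 8752, np.float64(0.04), np.float64(5.6))
at [ 429.8 -240.7   49.5] psi 352.0 | tool shift mm [-1.7 -0.5 25. ] turn tool z -0.0
```

>>> send_rows(series="0 0 0 -0.0017 0 0.01 72;0 0 0 0 0 0.01 72;0 0 0 0 0 0.005 72;0 0 0 0 0 0 72;0 0 0 0 0 0 40;0 0 0 0 0 0 40;0 0 0 0 0 0 40;0 0 0 0 0 0 40")

```text
time: 14.55
eef_pos: [427.0, -239.1, 22.4]
tcp_rot: [0.0, 0.998, -0.07, 0.0]
ft_force: [-0.4, 0.6, 5.0]
gripper_width: 0.607
grasp_force: 25.3
```

>>> send_rows(series="0 0 0 0 0 -0.005 40;0 0 0 0 0 -0.02 40;0 0 0 0 0 -0.03 40;0 0 0 0 0 -0.03 40;0 0 0 0 0 -0.02 40;0 0 0 0 0 0 40;0 0 0 0 0 0 40;0 0 0 0 0 0 40")

```text
time: 15.55
eef_pos: [425.9, -238.3, 125.7]
tcp_rot: [-0.001, 0.998, -0.07, -0.001]
ft_force: [-0.4, -0.9, -1.1]
gripper_width: 0.6
grasp_force: 25.0
```

```bash
cat >> h.py <<'E'
def studs(P,xy):
    m=(P[...,2]>46.5)&(P[...,2]<60)&(np.hypot(P[...,0]-xy[0],P[...,1]-xy[1])<42)
    n,l,st,ce=cv2.connectedComponentsWithStats(m.astype(np.uint8))
    return [(st[k,4],P[l==k].mean(0).round(1).tolist()) for k in range(1,n) if st[k,4]>15]
def platef(P):
    t,M,y=tool(); q=(P-t)@M; m=(abs(q[...,2]-20)<6)&(abs(q[...,0])<50)&(abs(q[...,1])<26)
    A=np.c_[q[m][:,:2],np.ones(m.sum())]; return np.percentile(q[m][:,0],[.5,99.5]).round(1),np.linalg.lstsq(A,q[m][:,2],rcond=None)[0].round(3)
E
python3 - <<'E'
from h import *
im,d,c,W=cam('wrist'); P=cloud(d,c,W); s=state(); print(s['gripper_width'],s['grasp_force'],held(im,c),platef(P))
r=meas(P,(552.9,-188),(36,48),78,60,3.5); print(r,studs(P,(552.9,-188)))
delta(r[0],105,r[1])
E
```

```text
0.6069923233472291 24.999831318855286 [(array([27.1,  0.4]), (np.float32(278.8), np.float32(222.0), np.float32(9.3))), (array([-25. ,  -0.4]), (np.float32(277.5), np.float32(304.8), np.float32(8.4)))] (array([-35.4,  38.2]), array([5.0000e-03, 1.0000e-03, 1.7031e+01]))
(array([ 552. , -188.7]), np.float64(3.5), 3787, np.float64(0.05), np.float64(41.3)) [(np.int32(206), [577.9, -187.3, 52.4]), (np.int32(143), [526.6, -190.5, 52.7])]
at [ 426.1 -238.4  125.9] psi 352.0 | tool shift mm [117.8 -66.7  20.8] turn tool z -11.5
```

>>> send_rows(series="0 0 0 0.04 -0.023 0 40;0 0 0 0.04 -0.023 0 40;0 0 0 0.0367 -0.0204 0 40;0 0 -5.75 0 0 0.01 40;0 0 -5.75 0 0 0.01 40;0 0 0 0 0 0 40;0 0 0 0 0 0 40;0 0 0 0 0 0 40")

```text
time: 16.6
eef_pos: [551.7, -189.7, 107.6]
tcp_rot: [0.0, 1.0, 0.03, 0.0]
ft_force: [0.1, 0.0, -1.0]
gripper_width: 0.603
grasp_force: 25.0
```

```bash
python3 - <<'E'
from h import *
im,d,c,W=cam('wrist'); P=cloud(d,c,W); s=state(); print(s['gripper_width'],s['ft_force'],held(im,c),platef(P))
delta((550.9,-188.9),84,3.5)
E
```

```text
0.6029631069572663 [ 0.42024251  0.36842745 -1.33919248] [(array([26. , -0.1]), (np.float32(278.0), np.float32(223.8), np.float32(9.3))), (array([-25.6,  -0.3]), (np.float32(277.8), np.float32(305.5), np.float32(8.4)))] (array([-35.3,  38.2]), array([4.0000e-03, 1.0000e-03, 1.6878e+01]))
at [ 551.7 -189.7  107.6] psi 3.5 | tool shift mm [-0.7 -0.8 23.6] turn tool z -0.0
```

>>> send_rows(series="0 0 0 -0.0004 -0.0008 0.01 40;0 0 0 0 0 0.01 40;0 0 0 0 0 0.004 40;0 0 0 0 0 0.003 40;0 0 0 0 0 0.003 40;0 0 0 0 0 0.002 40;0 0 0 0 0 0 40;0 0 0 0 0 0 40")

```text
time: 17.65
eef_pos: [551.1, -188.7, 75.3]
tcp_rot: [0.0, 1.0, 0.031, 0.0]
ft_force: [0.3, -0.5, -1.1]
gripper_width: 0.603
grasp_force: 25.0
```

>>> send_rows(series="0 0 0 0 0 0.0015 40;0 0 0 0 0 0.0015 40;0 0 0 0 0 0 40;0 0 0 0 0 0 40;0 0 0 0 0 0 40;0 0 0 0 0 0 40;0 0 0 0 0 0 40;0 0 0 0 0 0 40")

```text
time: 18.65
eef_pos: [551.0, -188.7, 72.1]
tcp_rot: [0.0, 1.0, 0.031, 0.0]
ft_force: [-0.6, -0.1, -0.6]
gripper_width: 0.599
grasp_force: 25.0
```

Free again, so I seat, release, retreat and look.

>>> send_rows(series="0 0 0 0 0 0.002 40;0 0 0 0 0 0.002 40;0 0 0 0 0 0.001 40;0 0 0 0 0 0 40;0 0 0 0 0 0 40;0 0 0 0 0 0 75;0 0 0 0 0 0 75;0 0 0 0 0 0 75")

```text
time: 19.65
eef_pos: [551.1, -188.7, 67.2]
tcp_rot: [0.0, 1.0, 0.031, 0.0]
ft_force: [0.2, 0.0, -0.9]
gripper_width: 0.755
grasp_force: 0.0
```

>>> send_rows(series="0 0 0 0 0 -0.02 75;0 0 0 0 0 -0.05 75;0 0 0 0 0 -0.05 75;0 0 0 -0.05 -0.03 0 75;0 0 0 -0.04 -0.04 0 75;0 0 0 0 0 0 75;0 0 0 0 0 0 75;0 0 0 0 0 0 75")

```text
time: 20.65
eef_pos: [458.3, -125.4, 188.3]
tcp_rot: [0.001, 1.0, 0.03, 0.001]
ft_force: [0.1, -0.1, -0.5]
gripper_width: 0.751
grasp_force: 0.0
```

```bash
cat >> h.py <<'E'
def flush(P,xy):
    m=(abs(P[...,0]-xy[0])<20)&(abs(P[...,1]-xy[1])<18)&(P[...,2]>30); A=np.c_[P[m][:,:2]-xy,np.ones(m.sum())]; return np.linalg.lstsq(A,P[m][:,2],rcond=None)[0].round(3)
E
python3 - <<'E'
from h import *
im,d,c,W=cam('wrist'); P=cloud(d,c,W); cv2.imwrite('pics/w7.png',im)
print('M',meas(P,(552,-188.8),(44,52),74,56,3.5),flush(P,(552,-188.8)))
print('L',meas(P,(542,-18.5),(36,48),78,60,15.4),studs(P,(542,-18.5)))
r=meas(P,(467,-110),(9.2,16),74,56,80.7); print(r); delta(r[0],50,r[1])
E
```

```text
M (array([ 552.3, -188.4]), np.float64(3.5), 5884, np.float64(0.05), np.float64(47.5)) [-0.000e+00 -1.000e-03  4.754e+01]
L (array([542.4, -18.2]), np.float64(15.3), 2536, np.float64(0.06), np.float64(41.3)) [(np.int32(106), [567.1, -11.6, 52.3]), (np.int32(87), [517.4, -25.3, 52.5])]
(array([ 467.4, -109.6]), np.float64(80.8), 3628, np.float64(0.04), np.float64(11.6))
at [ 458.1 -125.3  187.9] psi 3.5 | tool shift mm [ 10.1 -15.2 137.9] turn tool z -77.3
```

>>> send_rows(series="0 0 0 0.0101 -0.0152 0 72;0 0 -9.66 0 0 0.014 72;0 0 -9.66 0 0 0.014 72;0 0 -9.66 0 0 0.014 72;0 0 -9.66 0 0 0.014 72;0 0 -9.66 0 0 0.014 72;0 0 -9.66 0 0 0.014 72;0 0 -9.66 0 0 0.014 72")

```text
time: 21.7
eef_pos: [467.0, -109.2, 88.8]
tcp_rot: [0.0, 0.812, 0.584, 0.0]
ft_force: [0.2, -0.1, 0.2]
gripper_width: 0.721
grasp_force: 0.0
```

>>> send_rows(series="0 0 -9.66 0 0 0.02 72;0 0 0 0 0 0.02 72;0 0 0 0 0 0 72;0 0 0 0 0 0 72;0 0 0 0 0 0 72;0 0 0 0 0 0 72;0 0 0 0 0 0 72;0 0 0 0 0 0 72")

```text
time: 22.7
eef_pos: [466.1, -108.5, 49.2]
tcp_rot: [0.0, 0.762, 0.648, 0.0]
ft_force: [-0.4, -0.8, 0.2]
gripper_width: 0.723
grasp_force: 0.0
```

```bash
python3 - <<'E'
from h import *
im,d,c,W=cam('wrist'); P=cloud(d,c,W)
r=meas(P,(467.4,-109.6),(9.2,16),74,56,80.8); print(r); delta(r[0],30,r[1])
E
```

```text
(array([ 466.6, -109.5]), np.float64(80.6), 9302, np.float64(0.04), np.float64(11.5))
at [ 466.  -108.5   49.2] psi 80.8 | tool shift mm [-0.9  0.7 19.2] turn tool z 0.2
```

>>> send_rows(series="0 0 0 -0.0009 0.0007 0.01 72;0 0 0 0 0 0.005 72;0 0 0 0 0 0.003 72;0 0 0 0 0 0 72;0 0 0 0 0 0 40;0 0 0 0 0 0 40;0 0 0 0 0 0 40;0 0 0 0 0 0 40")

```text
time: 23.75
eef_pos: [466.8, -109.6, 31.3]
tcp_rot: [0.0, 0.762, 0.648, 0.0]
ft_force: [0.1, 0.5, -0.6]
gripper_width: 0.601
grasp_force: 25.0
```

>>> send_rows(series="0 0 0 0 0 -0.005 40;0 0 0 0 0 -0.02 40;0 0 0 0 0 -0.03 40;0 0 0 0 0 -0.03 40;0 0 0 0 0 -0.015 40;0 0 9.4 0 0 0 40;0 0 9.4 0 0 0 40;0 0 9.4 0 0 0 40")

```text
time: 24.75
eef_pos: [466.1, -109.3, 130.5]
tcp_rot: [-0.001, 0.898, 0.441, -0.0]
ft_force: [-0.2, 0.6, -0.8]
gripper_width: 0.597
grasp_force: 25.0
```

>>> send_rows(series="0 0 9.4 0 0 0 40;0 0 9.4 0 0 0 40;0 0 9.4 0 0 0 40;0 0 9 0 0 0 40;0 0 0 0 0 0 40;0 0 0 0 0 0 40;0 0 0 0 0 0 40;0 0 0 0 0 0 40")

```text
time: 25.75
eef_pos: [466.6, -109.5, 131.1]
tcp_rot: [-0.0, 0.991, 0.134, -0.0]
ft_force: [0.1, 0.3, -0.5]
gripper_width: 0.597
grasp_force: 25.0
```

```bash
python3 - <<'E'
from h import *
im,d,c,W=cam('wrist'); P=cloud(d,c,W); s=state(); print(s['gripper_width'],s['grasp_force'],held(im,c),platef(P))
r=meas(P,(542.4,-18.2),(36,48),78,60,15.3); print(r,studs(P,(542.4,-18.2)))
delta(r[0],107,r[1])
E
```

```text
0.5985106758474142 24.99986618757248 [(array([25.7, -0.9]), (np.float32(276.8), np.float32(224.2), np.float32(8.7))), (array([-25. ,  -0.6]), (np.float32(277.5), np.float32(304.5), np.float32(8.4)))] (array([-36.9,  36.6]), array([4.0000e-03, 1.0000e-03, 1.9826e+01]))
(array([542.5, -18.1]), np.float64(15.4), 3955, np.float64(0.06), np.float64(41.3)) [(np.int32(166), [566.9, -11.6, 52.5]), (np.int32(130), [517.4, -25.3, 52.5])]
at [ 466.6 -109.5  131.1] psi 15.4 | tool shift mm [ 97.5 -67.9  24.1] turn tool z 0.0
```

>>> send_rows(series="0 0 0 0.035 -0.025 0 40;0 0 0 0.035 -0.025 0 40;0 0 0 0.0275 -0.0178 0 40;0 0 0 0 0 0.01 40;0 0 0 0 0 0.01 40;0 0 0 0 0 0 40;0 0 0 0 0 0 40;0 0 0 0 0 0 40")

```text
time: 26.8
eef_pos: [542.7, -18.8, 111.5]
tcp_rot: [0.0, 0.991, 0.134, 0.0]
ft_force: [0.4, -0.4, -1.8]
gripper_width: 0.6
grasp_force: 25.0
```

```bash
python3 - <<'E'
from h import *
im,d,c,W=cam('wrist'); P=cloud(d,c,W); s=state(); print(s['gripper_width'],held(im,c),platef(P))
delta((542.3,-18.3),76,15.4)
E
```

```text
0.5980004809441088 [(array([25.5, -1.6]), (np.float32(275.5), np.float32(224.5), np.float32(7.5))), (array([-25. ,  -0.6]), (np.float32(277.5), np.float32(304.5), np.float32(8.4)))] (array([-36.9,  36.6]), array([4.0000e-03, 1.0000e-03, 1.9786e+01]))
at [542.8 -18.6 111.5] psi 15.4 | tool shift mm [-0.4 -0.5 35.5] turn tool z -0.0
```

>>> send_rows(series="0 0 0 -0.0004 -0.0004 0.015 40;0 0 0 0 0 0.01 40;0 0 0 0 0 0.005 40;0 0 0 0 0 0.003 40;0 0 0 0 0 0.002 40;0 0 0 0 0 0 40;0 0 0 0 0 0 40;0 0 0 0 0 0 40")

```text
time: 27.85
eef_pos: [542.3, -18.0, 76.3]
tcp_rot: [0.0, 0.991, 0.134, 0.0]
ft_force: [0.1, 0.2, -0.4]
gripper_width: 0.6
grasp_force: 25.0
```

>>> send_rows(series="0 0 0 0 0 0.0015 40;0 0 0 0 0 0.0015 40;0 0 0 0 0 0 40;0 0 0 0 0 0 40;0 0 0 0 0 0 40;0 0 0 0 0 0 40;0 0 0 0 0 0 40;0 0 0 0 0 0 40")

```text
time: 28.85
eef_pos: [542.2, -18.0, 73.1]
tcp_rot: [0.0, 0.991, 0.134, 0.0]
ft_force: [-0.8, -0.3, -0.8]
gripper_width: 0.604
grasp_force: 25.0
```

>>> send_rows(series="0 0 0 0 0 0.002 40;0 0 0 0 0 0.0015 40;0 0 0 0 0 0.001 40;0 0 0 0 0 0 40;0 0 0 0 0 0 40;0 0 0 0 0 0 80;0 0 0 0 0 0 80;0 0 0 0 0 0 80")

```text
time: 29.85
eef_pos: [542.2, -18.0, 68.7]
tcp_rot: [0.0, 0.991, 0.134, 0.0]
ft_force: [-0.9, -0.3, 0.6]
gripper_width: 0.796
grasp_force: 0.0
```

>>> send_rows(series="0 0 0 0 0 -0.02 80;0 0 0 0 0 -0.05 80;0 0 0 0 0 -0.05 80;0 0 0 0 0 -0.05 80;0 0 7.7 0.02 0.05 0 80;0 0 7.7 0.02 0.05 0 80;0 0 0 0.025 0.02 0 80;0 0 0 0.025 0 0 80")

```text
time: 30.85
eef_pos: [651.8, -129.8, 238.3]
tcp_rot: [0.0, 1.0, -0.001, -0.0]
ft_force: [-0.3, 0.7, 0.8]
gripper_width: 0.801
grasp_force: 0.0
```

>>> send_rows(series="0 0 0 0 0 0 80;0 0 0 0 0 0 80;0 0 0 0 0 0 80;0 0 0 0 0 0 80;0 0 0 0 0 0 80;0 0 0 0 0 0 80;0 0 0 0 0 0 80;0 0 0 0 0 0 80")

```text
time: 31.85
eef_pos: [651.2, -127.8, 238.6]
tcp_rot: [-0.0, 1.0, -0.0, -0.0]
ft_force: [-0.5, 0.2, 0.4]
gripper_width: 0.799
grasp_force: 0.0
```

```bash
python3 - <<'E'
from h import *
im,d,c,W=cam('wrist'); P=cloud(d,c,W); cv2.imwrite('pics/w8.png',im); np.savez('w8.npz',P=P,im=im)
for n,xy,yw in [('L',(542.4,-18.2),15.4),('M',(552,-188.8),3.5)]:
    print(n,meas(P,xy,(44,52),74,56,yw),flush(P,xy))
t,M,y=tool(); print(t,y)
E
```

```text
L (array([571.3,  -7.7]), np.float64(-6.8), 544, np.float64(0.0), np.float64(47.6)) [-1.0000e-02  7.0000e-02  4.6634e+01]
M (array([ 553.2, -187.4]), np.float64(3.3), 2063, np.float64(0.03), np.float64(47.5)) [4.0000e-03 2.0000e-03 4.7551e+01]
[ 651.1830244  -127.80838482  238.5781403 ] 359.9833829794938
```

View pics/w8.png

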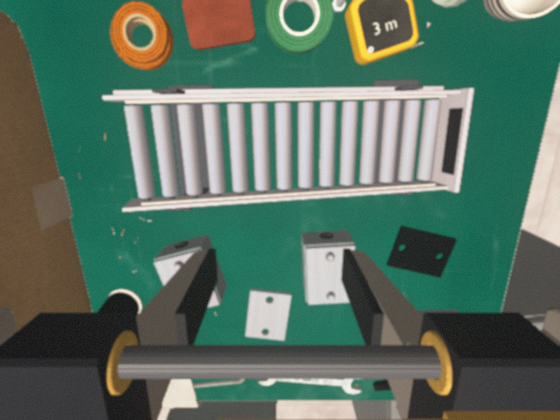

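The lane spans (125..470, 90..205), with its stop plate at about (448,145) on the right and its high end at the left (130,150). Covers are visible on boxes L (190,270) and M (328,272). Next I fit the lane geometry.

```bash
python3 - <<'E'
from h import *
f=np.load('w8.npz'); P=f['P']
# roller tops: local max height per column
X,Y,Z=P[...,0],P[...,1],P[...,2]
R0=P[115:180,135:436].reshape(-1,3); R0=R0[R0[:,2]>20]
q=R0.copy()
for it in range(6):
    A=np.c_[q[:,:2]-[700,-150],np.ones(len(q))]; k=np.linalg.lstsq(A,q[:,2],rcond=None)[0]; r=q[:,2]-A@k; q=q[r>-1.5-3/(it+1)]
    if it>2: q=q[r[r>-1.5-3/(it+1)]>-0.5]
print('roller plane',k.round(4),len(q),'slope deg',np.degrees(np.arctan(np.hypot(*k[:2]))),'dir uphill',np.degrees(np.arctan2(k[1],k[0])))
B=np.c_[P.reshape(-1,3)[:,:2]-[700,-150],np.ones(P[...,0].size)]
h=(P.reshape(-1,3)[:,2]-B@k).reshape(X.shape)
g=(h>9)&(h<20)&(X>640)&(X<770)&(Y<15)&(Y>-325)
n,l,st,ce=cv2.connectedComponentsWithStats(g.astype(np.uint8))
for i in range(1,n):
    if st[i,4]<60: continue
    p=P[l==i]; print(ce[i].round(),st[i],'x',np.percentile(p[:,0],[1,50,99]).round(1),'y',np.percentile(p[:,1],[1,99]).round(1),'h',np.median(h[l==i]).round(1),'line x vs y',np.polyfit(p[:,1]+150,p[:,0],1).round(4))
for u in (180,240,300,360,410):
    col=[]
    for v in range(80,215): 
        if h[v,u]>-8: col.append((round(float(X[v,u]),0),round(float(h[v,u]))))
    print(u,round(float(Y[140,u])),[c for c in col if c[1]>5])
for v in (130,150,170): print(v,[(round(float(Y[v,u]),1),round(float(h[v,u]))) for u in range(432,476,3)])
E
```

```text
roller plane [-4.60000e-03  1.77300e-01  6.43983e+01] 4333 slope deg 10.055089832066955 dir uphill 91.48924770802246
[300. 142.] [ 104   88  361  123 5944] x [652.  735.4 756.4] y [-307.5   10.1] h 13.5 line x vs y [-1.550000e-02  7.075075e+02]
180 -34 [(751.0, 13), (750.0, 14), (749.0, 15), (748.0, 14), (748.0, 15), (747.0, 11), (746.0, 11), (745.0, 12), (658.0, 9), (657.0, 11), (656.0, 11), (656.0, 12), (655.0, 14), (655.0, 15), (653.0, 14), (653.0, 15), (650.0, 7), (648.0, 6), (647.0, 6)]
240 -91 [(752.0, 14), (751.0, 15), (750.0, 15), (750.0, 14), (749.0, 14), (748.0, 10), (747.0, 11), (747.0, 10), (659.0, 10), (659.0, 11), (658.0, 13), (657.0, 11), (656.0, 13), (656.0, 14), (654.0, 13), (654.0, 15)]
300 -149 [(753.0, 15), (753.0, 14), (752.0, 15), (751.0, 12), (750.0, 13), (749.0, 10), (749.0, 11), (748.0, 10), (661.0, 9), (661.0, 12), (659.0, 12), (658.0, 11), (658.0, 14), (657.0, 14), (656.0, 14), (655.0, 15)]
360 -224 [(755.0, 14), (754.0, 15), (753.0, 15), (752.0, 14), (751.0, 13), (751.0, 13), (750.0, 11), (749.0, 11), (662.0, 8), (662.0, 12), (661.0, 11), (660.0, 11), (659
[... 230 characters left out ...]
.0, 15), (658.0, 14), (654.0, 6), (653.0, 7)]
130 [(-288.6, 1), (-292.2, 0), (-302.4, -13), (-302.7, -7), (-303.5, -2), (-303.3, 5), (-303.8, 10), (-304.9, 14), (-305.2, 19), (-307.3, 21), (-308.2, 25), (-310.9, 26), (-349.6, -29), (-353.2, -29), (-357.1, -29)]
150 [(-292.4, -1), (-301.5, -11), (-303.6, -8), (-303.7, -2), (-303.5, 5), (-303.7, 10), (-304.6, 15), (-305.8, 19), (-307.1, 22), (-308.0, 26), (-311.0, 27), (-351.0, -31), (-354.0, -29), (-356.6, -27), (-360.1, -26)]
170 [(-303.0, -15), (-303.4, -9), (-304.6, -4), (-302.7, 6), (-303.9, 10), (-305.8, 13), (-305.4, 20), (-308.1, 21), (-308.9, 25), (-310.9, 27), (-350.4, -29), (-355.1, -30), (-358.4, -29), (-361.4, -27), (-365.0, -27)]
```

Lane fit: slope 10.06°, uphill yaw 91.4°, width 87 mm, stop face y ≈ -303.5, all consistent with the description. The load point is about (702.3, -57.4, 80.8). Now I go to box L.

>>> send_rows(series="0 0 0 -0.0272 -0.0274 0.01 80;0 0 0 -0.0272 -0.0274 0.02 80;0 0 0 -0.0272 -0.0274 0.02 80;0 0 0 -0.0272 -0.0274 0.02 80;0 0 -7.7 0 0 0.01 80;0 0 -7.7 0 0 0 80;0 0 0 0 0 0 80;0 0 0 0 0 0 80")

```text
time: 32.9
eef_pos: [542.7, -18.3, 158.9]
tcp_rot: [0.0, 0.991, 0.133, 0.0]
ft_force: [-0.6, -0.2, -0.2]
gripper_width: 0.798
grasp_force: 0.0
```

>>> send_rows(series="0 0 0 0 0 0 80;0 0 0 0 0 0 80;0 0 0 0 0 0 80;0 0 0 0 0 0 80;0 0 0 0 0 0 80;0 0 0 0 0 0 80;0 0 0 0 0 0 80;0 0 0 0 0 0 80")

```text
time: 33.9
eef_pos: [542.4, -18.2, 158.6]
tcp_rot: [-0.0, 0.991, 0.134, -0.0]
ft_force: [-0.1, 0.4, -0.8]
gripper_width: 0.802
grasp_force: 0.0
```

```bash
python3 - <<'E'
from h import *
im,d,c,W=cam('wrist'); P=cloud(d,c,W); 
r=meas(P,(542.4,-18.2),(44,52),74,56,15.4); print(r,flush(P,(542.4,-18.2))); delta(r[0],30,r[1])
E
```

```text
(array([542.3, -17.8]), np.float64(15.3), 5302, np.float64(0.03), np.float64(47.6)) [ 3.239  2.167 70.514]
at [542.4 -18.1 158.6] psi 15.4 | tool shift mm [ -0.   -0.4 128.6] turn tool z 0.1
```

>>> send_rows(series="0 0 0 0 0 0.035 80;0 0 0 0 0 0.035 80;0 0 0 0 0 0.03 80;0 0 0 0 0 0.018 80;0 0 0 0 0 0.01 80;0 0 0 0 0 0 80;0 0 0 0 0 0 80;0 0 0 0 0 0 50", newtons=40)

```text
time: 34.95
eef_pos: [543.2, -18.4, 31.6]
tcp_rot: [0.0, 0.991, 0.134, 0.001]
ft_force: [0.2, 0.3, -0.7]
gripper_width: 0.716
grasp_force: 0.0
```

>>> send_rows(series="0 0 0 0 0 0 50;0 0 0 0 0 0 50;0 0 0 0 0 -0.01 50;0 0 0 0 0 -0.03 50;0 0 0 0 0 -0.03 50;0 0 0 0 0 -0.03 50;0 0 0 0 0 -0.03 50;0 0 0 0 0 0 50")

```text
time: 35.95
eef_pos: [543.8, -18.7, 162.7]
tcp_rot: [0.001, 0.991, 0.134, 0.002]
ft_force: [1.0, 0.6, -4.8]
gripper_width: 0.648
grasp_force: 40.0
```

>>> send_rows(series="0 0 7 0 0 0 50;0 0 7 0 0 0 50;0 0 0 0 0 0 50;0 0 0 0 0 0 50;0 0 0 0 0 0 50;0 0 0 0 0 0 50;0 0 0 0 0 0 50;0 0 0 0 0 0 50")

```text
time: 36.95
eef_pos: [542.5, -18.2, 160.7]
tcp_rot: [0.0, 1.0, 0.012, 0.0]
ft_force: [0.1, 0.2, -4.5]
gripper_width: 0.647
grasp_force: 40.0
```

```bash
cat >> h.py <<'E'
def heldbox(P):
    t,M,y=tool(); q=(P-t)@M; m=(q[...,2]>-22)&(q[...,2]<-9)&(abs(q[...,0])<45)&(abs(q[...,1])<26)
    # cover top in tool z
    zz=(abs(q[...,0])<50)&(abs(q[...,1])<20)&(q[...,2]>-35)&(q[...,2]<0); p=q[zz]
    p=p[abs(p[:,2]-np.median(p[:,2]))<2]; A=np.c_[p[:,:2],np.ones(len(p))]
    return 'cover x ext',np.percentile(p[:,0],[1,99]).round(1),'plane',np.linalg.lstsq(A,p[:,2],rcond=None)[0].round(3)
E
python3 - <<'E'
from h import *
im,d,c,W=cam('wrist'); P=cloud(d,c,W); s=state(); print(s['gripper_width'],s['grasp_force'],s['ft_force']); print(heldbox(P)); delta((702.4,-62.6),150,1.4)
E
```

```text
0.6464798183507605 39.9983024597168 [ 0.89009847 -0.08008264 -5.38095857]
('cover x ext', array([-24.3,  34.9]), 'plane', array([ 3.0000e-03,  0.0000e+00, -1.6215e+01]))
at [542.4 -18.2 160.7] psi 1.4 | tool shift mm [158.8  48.3  10.7] turn tool z -0.0
```

>>> send_rows(series="0 0 0 0.0399 0.0143 0 50;0 0 0 0.0399 0.0143 0 50;0 0 0 0.0399 0.0143 0 50;0 0 0 0.0399 0.0143 0 50;5 0 0 0 0 0 50;5 0 0 0 0 0 50;0 0 0 0 0 0.015 50;0 0 0 0 0 0.015 50")

```text
time: 38.0
eef_pos: [702.7, -65.7, 129.4]
tcp_rot: [-0.087, 0.996, 0.012, -0.002]
ft_force: [-0.3, 0.2, -4.9]
gripper_width: 0.651
grasp_force: 40.0
```

>>> send_rows(series="0 0 0 0 0 0.005 50;0 0 0 0 0 0 50;0 0 0 0 0 0 50;0 0 0 0 0 0 50;0 0 0 0 0 0 50;0 0 0 0 0 0 50;0 0 0 0 0 0 50;0 0 0 0 0 0 50")

```text
time: 39.0
eef_pos: [703.2, -65.5, 126.1]
tcp_rot: [-0.087, 0.996, 0.012, -0.001]
ft_force: [-0.3, 0.2, -5.7]
gripper_width: 0.652
grasp_force: 40.0
```

```bash
python3 - <<'E'
from h import *
im,d,c,W=cam('wrist'); P=cloud(d,c,W); print(heldbox(P)); delta((703,-63),112.1,1.4); print(tool()[1].round(3).tolist(),state()['gripper_width'])
cv2.imwrite('pics/w9.png',im)
E
```

```text
('cover x ext', array([-24.3,  37.4]), 'plane', array([ 2.0000e-03,  0.0000e+00, -1.6269e+01]))
at [703.2 -65.4 126.1] psi 1.4 | tool shift mm [-0.1  0.1 14.2] turn tool z -0.0
[[1.0, 0.024, -0.004], [0.024, -0.985, 0.174], [-0.0, -0.174, -0.985]] 0.6557399194603385
```

View pics/w9.png

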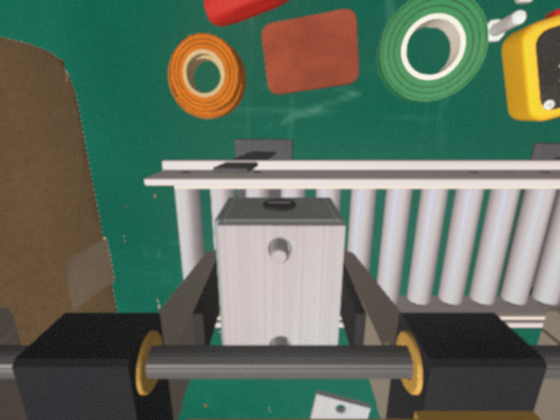

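The box is held over the lane at px (280,270), square to the rollers and inside the far guide (row 185). I lower it.

>>> send_rows(series="0 0 0 0 0 0.004 50;0 0 0 0 0 0.003 50;0 0 0 0 0 0.003 50;0 0 0 0 0 0.002 50;0 0 0 0 0 0 50;0 0 0 0 0 0 50;0 0 0 0 0 0 50;0 0 0 0 0 0 50")

```text
time: 40.05
eef_pos: [703.2, -63.3, 114.4]
tcp_rot: [-0.087, 0.996, 0.012, -0.001]
ft_force: [0.7, 0.4, -4.8]
gripper_width: 0.653
grasp_force: 40.0
```

>>> send_rows(series="0 0 0 0 0 0.001 50;0 0 0 0 0 0.001 50;0 0 0 0 0 0 50;0 0 0 0 0 0 50;0 0 0 0 0 0 50;0 0 0 0 0 0 50;0 0 0 0 0 0 50;0 0 0 0 0 0 50")

```text
time: 41.05
eef_pos: [703.2, -63.0, 112.4]
tcp_rot: [-0.087, 0.996, 0.012, -0.001]
ft_force: [-0.5, -0.4, -3.9]
gripper_width: 0.651
grasp_force: 40.0
```

>>> send_rows(series="0 0 0 0 0 0.001 50;0 0 0 0 0 0 50;0 0 0 0 0 0.001 50;0 0 0 0 0 0 50;0 0 0 0 0 0 50;0 0 0 0 0 0 50;0 0 0 0 0 0 50;0 0 0 0 0 0 50")

```text
time: 42.05
eef_pos: [703.3, -63.1, 112.2]
tcp_rot: [-0.087, 0.996, 0.012, -0.001]
ft_force: [-6.5, -1.5, 7.6]
gripper_width: 0.645
grasp_force: 40.0
```

Contact at exactly the predicted height. I ease off 1 mm, release, and lift away square to the rollers.

>>> send_rows(series="0 0 0 0 0 -0.001 50;0 0 0 0 0 0 50;0 0 0 0 0 0 100;0 0 0 0 0 0 100;0 0 0 0 0 -0.01 100;0 0 0 0 0 -0.02 100;0 0 0 0 0 -0.03 100;0 0 0 0 0 -0.03 100")

```text
time: 43.05
eef_pos: [704.0, -78.7, 202.8]
tcp_rot: [-0.087, 0.996, 0.012, -0.0]
ft_force: [0.5, 0.0, 0.0]
gripper_width: 0.998
grasp_force: 0.0
```

>>> send_rows(series="-5 0 0 0 0 -0.03 100;-5 0 0 0 0 -0.03 100;0 0 0 -0.05 0.03 0 100;0 0 0 -0.05 0.03 0 100;0 0 0 -0.05 0.03 0 100;0 0 0 0 0.03 0 100;0 0 0 0 0 0 100;0 0 0 0 0 0 100")

```text
time: 44.05
eef_pos: [557.3, -209.5, 260.7]
tcp_rot: [0.0, 1.0, 0.012, 0.001]
ft_force: [0.5, 0.6, -0.2]
gripper_width: 0.996
grasp_force: 0.0
```

```bash
cat >> h.py <<'E'
def lane(P):
    k=[-.0046,.1773,64.4]; X,Y,Z=P[...,0],P[...,1],P[...,2]; h=Z-(k[0]*(X-700)+k[1]*(Y+150)+k[2])
    m=(h/1.0157>40)&(h<56)&(abs(X-704)<50)&(Y>-310)&(Y<20)
    n,l,st,ce=cv2.connectedComponentsWithStats(m.astype(np.uint8))
    for i in range(1,n):
        if st[i,4]<150: continue
        p=P[l==i]; r=cv2.minAreaRect(p[:,:2].astype(np.float32)); hh=h[l==i]/1.0157
        A=np.c_[p[:,:2]-p[:,:2].mean(0),np.ones(len(p))]
        print('lane obj',ce[i].round(),st[i,4],np.round(r[0],1),np.round(r[1],1),round(r[2],1),'h',np.median(hh).round(1),'tilt',np.linalg.lstsq(A,hh,rcond=None)[0].round(3),'lane x',((p[:,1].mean()+303.5)/.985+48*.176).round(1))
E
python3 - <<'E'
from h import *
im,d,c,W=cam('wrist'); P=cloud(d,c,W); cv2.imwrite('pics/w10.png',im); lane(P)
print('M',meas(P,(552.2,-188.5),(44,52),74,56,3.5)); delta((552.2,-188.5),160,3.5)
try: print('R',meas(P,(436.7,-344.3),(44,52),74,56,2.2))
except Exception as e: print(e)
im,d,c,W=cam('top'); lane(cloud(d,c,W))
E
```

```text
lane obj [360.  42.] 5553 [ 703.9 -280. ] [70.2 60.2] 1.4 h 48.1 tilt [ 2.100e-02 -4.300e-02  4.763e+01] lane x 33.2
M (array([ 552.6, -188.3]), np.float64(3.4), 2923, np.float64(0.04), np.float64(47.5))
at [ 557.3 -209.1  260.4] psi 1.4 | tool shift mm [ -4.7 -20.8 100.4] turn tool z -2.1
R (array([ 463.3, -360.5]), np.float64(-9.3), 208, np.float64(0.0), np.float64(47.3))
```

Box L is at the stop with its cover at 48 mm. Next is box M.

>>> send_rows(series="0 0 0 -0.0048 -0.0207 0.03 80;0 0 -2.1 0 0 0.03 80;0 0 0 0 0 0.03 80;0 0 0 0 0 0.03 80;0 0 0 0 0 0.03 80;0 0 0 0 0 0 80;0 0 0 0 0 0 80;0 0 0 0 0 0 80")

```text
time: 45.15
eef_pos: [552.5, -189.7, 111.3]
tcp_rot: [0.001, 1.0, 0.031, 0.001]
ft_force: [0.7, -0.7, -0.3]
gripper_width: 0.801
grasp_force: 0.0
```

```bash
python3 - <<'E'
from h import *
im,d,c,W=cam('wrist'); P=cloud(d,c,W); 
r=meas(P,(552.4,-188.4),(44,52),74,56,3.5); print(r); delta(r[0],31,r[1])
E
```

```text
(array([ 552.8, -188.7]), np.float64(3.5), 7586, np.float64(0.04), np.float64(47.6))
at [ 552.4 -189.7  111.1] psi 3.5 | tool shift mm [ 0.3 -1.1 80.1] turn tool z -0.0
```

>>> send_rows(series="0 0 0 0.0003 -0.001 0.03 80;0 0 0 0 0 0.025 80;0 0 0 0 0 0.015 80;0 0 0 0 0 0.0085 80;0 0 0 0 0 0 80;0 0 0 0 0 0 80;0 0 0 0 0 0 50;0 0 0 0 0 0 50")

```text
time: 46.2
eef_pos: [552.0, -188.3, 31.6]
tcp_rot: [0.0, 1.0, 0.03, 0.0]
ft_force: [-1.2, 0.4, 2.2]
gripper_width: 0.648
grasp_force: 40.0
```

>>> send_rows(series="0 0 0 0 0 0 50;0 0 0 0 0 0 50;0 0 0 0 0 -0.01 50;0 0 0 0 0 -0.03 50;0 0 0 0 0 -0.03 50;0 0 0 0 0 -0.03 50;0 0 0 0 0 -0.03 50;0 0 2.1 0 0 0 50")

```text
time: 47.2
eef_pos: [552.6, -189.0, 162.8]
tcp_rot: [0.001, 1.0, 0.011, 0.002]
ft_force: [-0.2, 0.1, -5.6]
gripper_width: 0.653
grasp_force: 40.0
```

>>> send_rows(series="0 0 0 0 0 0 50;0 0 0 0 0 0 50;0 0 0 0 0 0 50;0 0 0 0 0 0 50;0 0 0 0 0 0 50;0 0 0 0 0 0 50;0 0 0 0 0 0 50;0 0 0 0 0 0 50")

```text
time: 48.2
eef_pos: [551.6, -188.3, 161.0]
tcp_rot: [0.0, 1.0, 0.012, 0.0]
ft_force: [0.6, 0.4, -7.1]
gripper_width: 0.649
grasp_force: 40.0
```

```bash
python3 - <<'E'
from h import *
im,d,c,W=cam('wrist'); P=cloud(d,c,W); s=state(); print(s['gripper_width'],s['grasp_force'],s['ft_force']); print(heldbox(P)); delta((702.5,-71.6),160,1.4); lane(P)
E
```

```text
0.6510264090822011 39.99799311161041 [ 0.9416393  -0.37378762 -5.16722146]
('cover x ext', array([-24.4,  36.3]), 'plane', array([ 2.0000e-03,  0.0000e+00, -1.6054e+01]))
at [ 551.6 -188.3  161. ] psi 1.4 | tool shift mm [ 153.7 -113.     1. ] turn tool z -0.0
lane obj [432.  31.] 5924 [ 686.1 -280.2] [35.2 60.3] 1.5 h 48.2 tilt [ 7.0000e-02 -4.4000e-02  4.7363e+01] lane x 33.3
```

>>> send_rows(series="0 0 0 0.0382 -0.0282 0 50;0 0 0 0.0382 -0.0282 0 50;0 0 0 0.0382 -0.0282 0 50;0 0 0 0.0382 -0.0282 0 50;5 0 0 0 0 0 50;5 0 0 0 0 0 50;0 0 0 0 0 0.015 50;0 0 0 0 0 0.015 50")

```text
time: 49.25
eef_pos: [701.0, -66.2, 129.7]
tcp_rot: [-0.087, 0.996, 0.012, -0.002]
ft_force: [-0.8, 0.4, -4.4]
gripper_width: 0.645
grasp_force: 40.0
```

>>> send_rows(series="0 0 0 0 0 0.005 50;0 0 0 0 0 0 50;0 0 0 0 0 0 50;0 0 0 0 0 0 50;0 0 0 0 0 0 50;0 0 0 0 0 0 50;0 0 0 0 0 0 50;0 0 0 0 0 0 50")

```text
time: 50.25
eef_pos: [701.4, -65.7, 126.4]
tcp_rot: [-0.087, 0.996, 0.012, -0.001]
ft_force: [-0.2, 0.3, -6.0]
gripper_width: 0.649
grasp_force: 40.0
```

```bash
python3 - <<'E'
from h import *
im,d,c,W=cam('wrist'); P=cloud(d,c,W); print(heldbox(P)); delta((702,-63),112.1,1.4); print(state()['gripper_width']); lane(P)
E
```

```text
('cover x ext', array([-24.4,  38.7]), 'plane', array([ 2.0000e-03,  1.0000e-03, -1.6064e+01]))
at [701.4 -65.7 126.4] psi 1.4 | tool shift mm [ 0.6 -0.2 14.6] turn tool z -0.0
0.6513626102185291
lane obj [278. 210.] 1268 [741.9 -65.3] [ 3.8 59.6] 1.6 h 47.5 tilt [-3.071 -0.081 47.642] lane x 250.4
lane obj [204. 268.] 313 [710.8 -31.4] [ 6.3 17.5] 27.8 h 48.8 tilt [ 1.52  -0.25  48.569] lane x 286.8
lane obj [353. 268.] 315 [ 712.7 -102.3] [16.6  6.3] 64.5 h 49.1 tilt [ 1.832 -0.147 48.551] lane x 212.1
```

>>> send_rows(series="0 0 0 0.0003 0 0.004 50;0 0 0 0 0 0.004 50;0 0 0 0 0 0.003 50;0 0 0 0 0 0.002 50;0 0 0 0 0 0.001 50;0 0 0 0 0 0 50;0 0 0 0 0 0 50;0 0 0 0 0 0 50")

```text
time: 51.3
eef_pos: [701.8, -63.3, 112.8]
tcp_rot: [-0.087, 0.996, 0.012, -0.001]
ft_force: [-0.6, 0.9, -6.7]
gripper_width: 0.653
grasp_force: 40.0
```

>>> send_rows(series="0 0 0 0 0 0.001 50;0 0 0 0 0 0 50;0 0 0 0 0 0 50;0 0 0 0 0 0 50;0 0 0 0 0 0 50;0 0 0 0 0 0 50;0 0 0 0 0 0 50;0 0 0 0 0 0 50")

```text
time: 52.3
eef_pos: [701.9, -63.3, 112.4]
tcp_rot: [-0.087, 0.996, 0.012, -0.001]
ft_force: [-4.3, -2.3, 5.4]
gripper_width: 0.654
grasp_force: 40.0
```

>>> send_rows(series="0 0 0 0 0 -0.001 50;0 0 0 0 0 0 50;0 0 0 0 0 0 100;0 0 0 0 0 0 100;0 0 0 0 0 -0.01 100;0 0 0 0 0 -0.02 100;0 0 0 0 0 -0.03 100;0 0 0 0 0 -0.03 100")

```text
time: 53.3
eef_pos: [702.6, -79.2, 204.2]
tcp_rot: [-0.087, 0.996, 0.012, 0.0]
ft_force: [0.4, 0.6, -0.3]
gripper_width: 1.002
grasp_force: 0.0
```

>>> send_rows(series="-5 0 0 0 0 -0.03 100;-5 0 0 0 0 -0.03 100;0 0 0 -0.05 0.03 0 100;0 0 0 -0.05 0.03 0 100;0 0 0 -0.05 0.03 0 100;0 0 0 0 0.03 0 100;0 0 0 0 0 0 100;0 0 0 0 0 0 100")

```text
time: 54.3
eef_pos: [555.8, -210.0, 262.1]
tcp_rot: [0.0, 1.0, 0.012, 0.001]
ft_force: [-0.2, 0.7, -0.4]
gripper_width: 0.998
grasp_force: 0.0
```

```bash
python3 - <<'E'
from h import *
im,d,c,W=cam('wrist'); P=cloud(d,c,W); cv2.imwrite('pics/w11.png',im); lane(P)
im,d,c,W=cam('top'); P=cloud(d,c,W); cv2.imwrite('pics/t2.png',im); lane(P); print('R',meas(P,(436,-345),(42,56),74,56,2)); delta((436.5,-344.5),140,2.2)
E
```

```text
lane obj [327.  41.] 10845 [ 702.3 -250.7] [ 68.4 119.2] 1.4 h 48.2 tilt [ 2.0000e-02 -9.0000e-03  4.7736e+01] lane x 63.2
R (array([ 435.7, -346.1]), np.float64(2.5), 684, np.float64(0.06), np.float64(48.1))
at [ 555.9 -209.5  261.5] psi 1.5 | tool shift mm [-122.9  131.9  121.4] turn tool z -0.7
```

Two boxes are queued (119 mm long), both covers at 48 mm. Now box R.

>>> send_rows(series="0 0 -0.7 -0.041 0.044 0.02 80;0 0 0 -0.041 0.044 0.03 80;0 0 0 -0.041 0.044 0.03 80;0 0 0 0 0 0.04 80;0 0 0 0 0 0.03 80;0 0 0 0 0 0 80;0 0 0 0 0 0 80;0 0 0 0 0 0 80")

```text
time: 55.4
eef_pos: [443.8, -339.9, 117.2]
tcp_rot: [0.001, 1.0, 0.019, 0.001]
ft_force: [-0.5, 0.6, -0.5]
gripper_width: 0.803
grasp_force: 0.0
```

```bash
python3 - <<'E'
from h import *
im,d,c,W=cam('wrist'); P=cloud(d,c,W); 
r=meas(P,(436.5,-344.5),(44,52),74,56,2.2); print(r); delta(r[0],31,r[1])
E
```

```text
(array([ 436.3, -345.3]), np.float64(2.1), 6990, np.float64(0.04), np.float64(47.6))
at [ 443.6 -339.9  116.9] psi 2.1 | tool shift mm [-7.7  5.  85.9] turn tool z 0.0
```

>>> send_rows(series="0 0 0 -0.0077 0.005 0 80;0 0 0 0 0 0.035 80;0 0 0 0 0 0.025 80;0 0 0 0 0 0.016 80;0 0 0 0 0 0.008 80;0 0 0 0 0 0 80;0 0 0 0 0 0 80;0 0 0 0 0 0 80")

```text
time: 56.45
eef_pos: [435.6, -345.0, 32.1]
tcp_rot: [0.001, 1.0, 0.018, 0.0]
ft_force: [0.0, 0.1, 0.0]
gripper_width: 0.802
grasp_force: 0.0
```

>>> send_rows(series="0 0 0 0 0 0 50;0 0 0 0 0 0 50;0 0 0 0 0 0 50;0 0 0 0 0 0 50;0 0 0 0 0 -0.01 50;0 0 0 0 0 -0.03 50;0 0 0 0 0 -0.04 50;0 0 0 0 0 -0.05 50")

```text
time: 57.45
eef_pos: [433.8, -342.5, 160.6]
tcp_rot: [-0.002, 1.0, 0.018, -0.002]
ft_force: [1.1, -0.5, -5.1]
gripper_width: 0.649
grasp_force: 40.0
```

>>> send_rows(series="0 0 0.7 0 0 0 50;0 0 0 0 0 0 50;0 0 0 0 0 0 50;0 0 0 0 0 0 50;0 0 0 0 0 0 50;0 0 0 0 0 0 50;0 0 0 0 0 0 50;0 0 0 0 0 0 50")

```text
time: 58.45
eef_pos: [435.1, -344.5, 161.3]
tcp_rot: [0.0, 1.0, 0.012, 0.0]
ft_force: [0.0, -0.4, -5.4]
gripper_width: 0.645
grasp_force: 40.0
```

```bash
python3 - <<'E'
from h import *
im,d,c,W=cam('wrist'); P=cloud(d,c,W); s=state(); print(s['gripper_width'],s['grasp_force'],s['ft_force']); print(heldbox(P)); delta((702,-71.6),160,1.4)
E
```

```text
0.6509715542192198 39.99864935874939 [-0.91369899 -0.50182398 -3.91260718]
('cover x ext', array([-24.4,  38.6]), 'plane', array([ 2.0000e-03,  1.0000e-03, -1.6006e+01]))
at [ 435.1 -344.5  161.3] psi 1.4 | tool shift mm [ 273.4 -266.4    1.3] turn tool z -0.0
```

>>> send_rows(series="0 0 0 0.0341 -0.0333 0 50;0 0 0 0.0341 -0.0333 0 50;0 0 0 0.0341 -0.0333 0 50;0 0 0 0.0341 -0.0333 0 50;0 0 0 0.0341 -0.0333 0 50;0 0 0 0.0341 -0.0333 0 50;0 0 0 0.0341 -0.0333 0 50;0 0 0 0.0341 -0.0333 0 50")

```text
time: 59.5
eef_pos: [702.3, -70.4, 161.0]
tcp_rot: [0.0, 1.0, 0.012, -0.0]
ft_force: [0.2, -0.8, -4.5]
gripper_width: 0.646
grasp_force: 40.0
```

>>> send_rows(series="5 0 0 0 0 0 50;5 0 0 0 0 0 50;0 0 0 0 0 0.015 50;0 0 0 0 0 0.015 50;0 0 0 0 0 0 50;0 0 0 0 0 0 50;0 0 0 0 0 0 50;0 0 0 0 0 0 50")

```text
time: 60.5
eef_pos: [701.6, -66.5, 132.4]
tcp_rot: [-0.087, 0.996, 0.012, -0.0]
ft_force: [0.1, -0.6, -4.7]
gripper_width: 0.652
grasp_force: 40.0
```

```bash
python3 - <<'E'
from h import *
im,d,c,W=cam('wrist'); P=cloud(d,c,W); print(heldbox(P)); delta((701.5,-63),112.1,1.4); print(state()['gripper_width'])
E
```

```text
('cover x ext', array([-24.5,  38.4]), 'plane', array([ 1.0000e-03,  1.0000e-03, -1.6186e+01]))
at [701.5 -66.5 132.2] psi 1.4 | tool shift mm [ 0.   0.1 20.4] turn tool z -0.0
0.651795170398608
```

>>> send_rows(series="0 0 0 0 0 0.005 50;0 0 0 0 0 0.005 50;0 0 0 0 0 0.004 50;0 0 0 0 0 0.003 50;0 0 0 0 0 0.002 50;0 0 0 0 0 0.001 50;0 0 0 0 0 0 50;0 0 0 0 0 0 50")

```text
time: 61.55
eef_pos: [701.3, -63.1, 112.6]
tcp_rot: [-0.087, 0.996, 0.012, -0.001]
ft_force: [-2.0, -1.2, -1.0]
gripper_width: 0.649
grasp_force: 40.0
```

>>> send_rows(series="0 0 0 0 0 0.0005 50;0 0 0 0 0 0 50;0 0 0 0 0 0 50;0 0 0 0 0 0 50;0 0 0 0 0 0 50;0 0 0 0 0 0 50;0 0 0 0 0 0 50;0 0 0 0 0 0 50")

```text
time: 62.55
eef_pos: [701.4, -63.1, 112.5]
tcp_rot: [-0.087, 0.996, 0.012, -0.001]
ft_force: [-5.0, -1.1, 5.8]
gripper_width: 0.646
grasp_force: 40.0
```

>>> send_rows(series="0 0 0 0 0 -0.001 50;0 0 0 0 0 0 50;0 0 0 0 0 0 100;0 0 0 0 0 0 100;0 0 0 0 0 -0.01 100;0 0 0 0 0 -0.02 100;0 0 0 0 0 -0.03 100;0 0 0 0 0 -0.03 100")

```text
time: 63.55
eef_pos: [702.1, -79.0, 204.0]
tcp_rot: [-0.087, 0.996, 0.012, 0.0]
ft_force: [-0.4, -0.5, -0.6]
gripper_width: 1.002
grasp_force: 0.0
```

>>> send_rows(series="-5 0 0 0 0 -0.03 100;-5 0 0 0 0 -0.03 100;0 0 0 -0.03 0.04 0 100;0 0 0 -0.03 0.04 0 100;0 0 0 0 0.04 0 100;0 0 0 0 0 0 100;0 0 0 0 0 0 100;0 0 0 0 0 0 100")

```text
time: 64.55
eef_pos: [645.1, -206.7, 261.2]
tcp_rot: [0.0, 1.0, 0.013, 0.0]
ft_force: [0.5, -0.2, -0.6]
gripper_width: 0.998
grasp_force: 0.0
```

>>> send_rows(series="0 0 0 0 0 0 100;0 0 0 0 0 0 100;0 0 0 0 0 0 100;0 0 0 0 0 0 100;0 0 0 0 0 0 100;0 0 0 0 0 0 100;0 0 0 0 0 0 100;0 0 0 0 0 0 100")

```text
time: 65.55
eef_pos: [644.7, -207.8, 260.5]
tcp_rot: [-0.0, 1.0, 0.012, -0.0]
ft_force: [0.7, 0.8, 0.8]
gripper_width: 1.001
grasp_force: 0.0
```

```bash
python3 - <<'E'
from h import *
im,d,c,W=cam('wrist'); P=cloud(d,c,W); cv2.imwrite('pics/w12.png',im); lane(P)
E
```

```text
lane obj [289. 136.] 15362 [ 706.  -221.2] [ 78.4 178.5] 1.8 h 48.2 tilt [ 4.0000e-03 -4.0000e-03  4.7841e+01] lane x 95.8
```

View pics/w12.png

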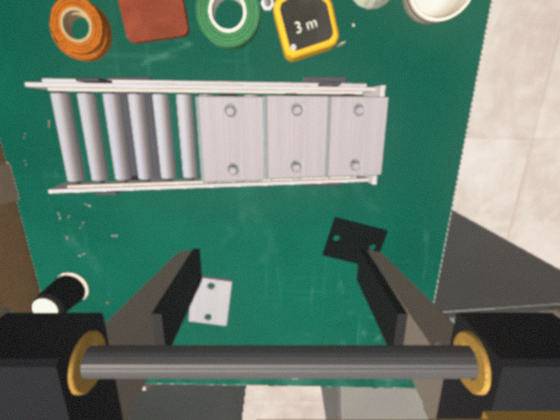

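Three covered boxes are queued at (357,135), (297,137) and (232,138) against the stop at (380,135), with studs through flush covers. The spare plate and the black one are untouched.

```bash
python3 -c "from workcell import *; print(job_done())"
```

```text
the job is handed in; nothing more can be done
None
```

The job is handed in: all three boxes on the table have flush covers and stand queued in the lane against its stop, with one spare cover left over and nothing else touched.

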